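Load the sample shuttle and slide it home into the dock

TASK

Stand the amber dropper bottle upright on the rubber pad of the white shuttle and let go of it. Then gently push the shuttle itself (not the bottle) by the centre of its tail along the channel, until its nose presses firmly on the hidden sprung stop inside the dock and leave it pressed there. Stop as soon as the stop feels firm: do not force or ram the shuttle, keep the bottle upright, and leave the screw-cap bottle, the tape roll and the cork block where they are.

Things in the scene. Friction and masses are not known exactly. Their poses are not given: they have to be found in the camera images.
- track: Fixed aluminium guide channel, 470 x 144 mm. Origin: centre of its underside; x runs along the channel from the open tail end (x = -235 mm) to the dock (x = 145 to 233 mm), z up. Channel floor at z = 8 mm. Side walls 12 mm thick, 14 mm high above that floor, 120 mm apart, from x = -235 to 137 mm.
- shuttle: Loose white slide in the channel, 0.2 to 0.3 kg, 22 mm high, 80 wide, x towards the dock; origin on its underside. Guided only by two black rubber shoes, 30 mm long, on wings beside its tail (x = -101 to -71 mm); in front a steel nose 24 wide to x = 135 mm. Not to be grasped. Loaded, it slides at 2 to 4 N if pushed on its centre line; pushed well off it, it skews and jams between the walls.
- tail (a point): Centre of the shuttle's flat tail face (22 mm high, its top 30 mm above the worktop), 11 mm above the channel floor; x of this point is the shuttle's forward direction. Push here, towards +x of the track. The wings stand out 15 mm behind the face, leaving 76 mm between them for the fingertips. The face starts 15 to 55 mm in from the open tail end of the channel.
- pad (a point): Centre of the top of the square black rubber pad on the shuttle (66 x 66 mm), 31 mm above the worktop; 105 mm ahead of the tail face. The bottle is to stand here.
- nose (a point): Centre of the front end face of the shuttle's nose, 220 mm ahead of the tail face.
- dock: Fixed grey block at the channel's far end, 88 deep, 108 wide, 56 mm high (knob on top unused). Origin: foot of its mouth on the channel floor, x inwards. Its tunnel (72 x 24 mm) takes the nose. Inside, unseen, a stop at unknown depth: the nose meets its buffer 12 to 44 mm inside the mouth; it yields 8 mm (150 N/m), then is rigid. Shuttle friction keeps it pressed when the hand leaves.
- mouth (a point): Centre of the dock's mouth, 9 mm above the channel floor; x into the dock. A very tall clear bottle with a hose stands on the worktop beyond the channel, at the back left: keep the arm clear of it.
- dropper_bottle: Amber square glass bottle with black dropper cap, 47 x 47 mm, 132 mm high, 0.17 to 0.25 kg; origin at the centre of its underside, x and y square to its flats, z up. Flat sides up to 79 mm above its base; the shoulder narrows above. Stands on the worktop to the right of the channel's tail end; tips easily.
- dropper_mid (a point): Centre of the amber dropper bottle, 66 mm above its base, same axes.
- screw_bottle: Bystander: small clear screw-cap bottle, 56 mm across, 105 mm high, on the worktop; origin under its centre.
- tape: Bystander: roll of tape, 89 mm across, 19 mm high, lying on the worktop; origin under its centre.
- cork: Bystander: cork block, 56 x 150 x 30 mm, on the worktop; origin under its centre.
Things that resemble listed ones, but are neither listed nor needed, are in the scene too. Of the things that look like the dropper_bottle, take the one that is nearest to the robot's base at the start.

How it is judged:
On the way, in this order (a step that is already met when the one before it is completed fails the run):
1. the dropper bottle stands upright on the shuttle's pad, released (distance between dropper_bottle and pad below 0.018 m and angle between dropper_bottle's own z axis and vertical below 0.08 rad and contact force between dropper_bottle and shuttle above 0.5 N and contact force between the fingers and dropper_bottle below 0.05 N), for 0.3 s.
2. the shuttle's nose presses the stop inside the dock (contact force between shuttle and dock above 0.15 N and x of nose in the frame of dock above 0.01 m), for 0.1 s.
At the end, for the whole second after the job is handed in: Shuttle at rest in line with the channel (0.1 rad), nose over 10 mm inside the dock and still pressing the sprung stop (over 0.1 N); dropper bottle at rest, upright (0.08 rad), its base centre within 22 mm of the pad's centre (contact force between shuttle and dock above 0.1 N and x of nose in the frame of dock above 0.01 m and angle between the x axis of shuttle and the x axis of track, either way round below 0.1 rad and linear speed of shuttle below 0.01 m/s and distance between dropper_bottle and pad below 0.022 m and angle between dropper_bottle's own z axis and vertical below 0.08 rad and linear speed of dropper_bottle below 0.02 m/s); the robot touches nothing.
It fails at once if the shuttle is forced or rammed (more than 45 N from the robot) (contact force between any of the fingers, the arm and shuttle above 45 N).
It fails at once if the shuttle is rammed into the dock (more than 40 N) (contact force between shuttle and dock above 40 N).
It fails at once if the dropper bottle tips (more than 0.3 rad) (angle between dropper_bottle's own z axis and vertical above 0.3 rad).
It fails at once if the shuttle is driven by the bottle: the bottle is held or pushed once the shuttle is over 40 mm from its start (contact force between the fingers and dropper_bottle above 0.5 N and distance of shuttle from where it was at the start of the episode above 0.04 m).
It fails at once if a bystander is moved by more than 30 mm (distance of any of screw_bottle, tape, cork from where it was at the start of the episode above 0.03 m).
It also fails if it takes over 72 s, if anything falls off the work surface, if the arm or the gripper's body presses on something with over 40 N, if the wrist force passes 120 N, or if a joint passes its speed limit or range.

ROBOT

A 7-joint arm with a two-finger parallel gripper is mounted at the origin on a cart in front of the work surface, level with it; the furniture and walls round the work are solid. World frame = base frame: x ahead of the robot, y to its left, z up, the work surface at z = 0. Lengths are in m, angles in rad, forces in N, time in s.
With the tool pointing down it reaches from about 0.425 to 1.025 m from the base axis. Payload 3.6 kg.
Tool frame: the origin (TCP) lies midway between the tips of the shut fingers; the grasp point (between the pads) lies grip_point_offset behind it (grip_point_offset is the distance from the TCP to the grasp point, in m); x points along the fingers, y is the direction in which the jaws open and shut, and the axes are right-handed (so a half turn about x gives the same grasp; the last joint's range is limited). The gripper opens to 85 mm and grips with 20 to 120 N. Pads are 22 mm wide; open, the fingers measure 114 mm over their backs; the gripper's body (76 mm by 85 mm) begins 54 mm behind the grasp point. The pads swing forward as they close: fully open they stand 13 mm farther back than shut.
Start: joints at [-1.349, 0.591, 0.048, 1.609, -0.033, 0.943, -0.034], TCP at [0.224, 0.689, 0.207] pointing down, gripper open.
Joint ranges: [-2.69, 2.69], [-0.47, 2.24], [-1.27, 1.36], [0.19, 2.51], [-1.53, 4.68], [0.08, 2.07], [-3.09, 3.09]. Speed limits (rad/s): [2.57, 2.57, 3.14, 3.14, 3.14, 3.14, 3.14].

INTERFACE

Orientations are given as a rotation vector (axis times angle).
In Python, from cell import * gives the robot as it stands.
- The arm moves only by the tool move_arm, never from a script. Its argument "rows" is a list of rows, each a list of 5 numbers: the shift along the tool's x, y, z in units of 40 cm (1.0 is 40 cm), then the turn about the tool's x in units of pi/2 rad (1.0 is pi/2 rad), then the opening in per cent of the stroke, from 0 (shut) to 100 (fully open). In form: [[tx, ty, tz, spin, fingers], ...]. A call has exactly 8 rows; each row is the pose to reach, as a shift and turn from the pose commanded when the call began, along the tool's axes at that moment; what a row does not reach only later rows make up. A row lasts 1/10 s, in which the tool goes at most 50 mm and 8.59 degrees, less where a joint would pass 70% of its speed; a pose out of reach is approached as far as the arm can. A call with a number of a shift or a turn outside -1 to 1 is refused whole. A call with a gripper value outside its range is refused whole. The fingers move at their own pace and stop on an object; the grip force is fixed at half the most. Time passes only in rows, so rows that repeat a pose let the fingers close, or fill a call up. It gives the time, the measured TCP pose, the force and the opening at its end, in the units of the state.
- state(): the state, without advancing time (a new reading comes with each control period).
- get_image(name): name is "scene" or "top" or "wrist"; returns a dict with "img" (384x512x3 uint8, red, green, blue), "intrinsics" (3x3 intrinsics, pixels), "k1" (the pictures are not rectified: a ray, as slopes to the right and down, at radius r is drawn at 1 + k1 r^2 times it, then the intrinsics apply), "R" (3x3) and "t" (3): a world point X has camera coordinates R X + t. Camera axes: x right, y down, z forward; pixel columns grow to the right and rows downward; lengths in m; the calibration is good to about 2 mm. A picture is of the moment at which its call begins. There is no depth.
- sign_off(): hands the job in, once; it reports no verdict.
The state is a dict: "time_s": time; "q": joint angles; "joint_velocities": joint speeds; "tau": joint torques, N m; "eef_pos": TCP position; "tool_rot": TCP orientation; "ft_force": force on the tool from outside, world axes, zero at the start; "torque": the same for the moment, N m; "opening": opening from 0.0 (shut) to 1.0 (fully open).
Only numpy, scipy, OpenCV 4.12 (cv2) and the standard library are available. Lean on these libraries where they do the work, as an engineer would, in place of code of your own. Each camera call takes 0.05 s, during which the arm holds its last target.

## Working session

There is one attempt and no reset: what is moved stays moved. The work goes in short steps, Python scripts to look and compute and a tool call to move; the robot and the scene stay as the last step left them, time stands still between calls to the robot, and variables do not carry over. Pictures are saved under pics/ and viewed, and the job is handed in when it is done.

Besides the shell and the picture viewer there is one more tool, called as name(argument=value, ...), one argument or row to a line, values as JSON. move_arm: Moves the arm, as the interface text tells. Shifts and turns lie within -1 to 1; 1 stands for 40 cm of shift or pi/2 rad of turn. Its arguments: {"type":"object","properties":{"rows":{"type":"array","items":{"type":"array","items":{"type":"number"}}}},"required":["rows"]}

```bash
mkdir -p pics; ls; cat > h.py <<'E'
import numpy as np, cv2
from cell import *
def snap(n,f):
    d=get_image(n); cv2.imwrite('pics/'+f,cv2.cvtColor(d['img'],cv2.COLOR_RGB2BGR)); np.savez('pics/'+f[:-4]+'.npz',**{k:np.array(v) for k,v in d.items()}); return d
def load(f): return dict(np.load('pics/'+f+'.npz'))
def ray(d,u,v):
    K=d['intrinsics'];k1=float(d['k1'])
    p=cv2.undistortPoints(np.array([[[u,v]]],float),K,np.array([k1,0,0,0.]))[0,0]
    R=d['R'];return -R.T@d['t'], R.T@np.array([p[0],p[1],1])
def onz(d,u,v,z):
    c,r=ray(d,u,v); return c+r*(z-c[2])/r[2]
def proj(d,X):
    p,_=cv2.projectPoints(np.array(X,float).reshape(-1,3),cv2.Rodrigues(d['R'])[0],d['t'],d['intrinsics'],np.array([float(d['k1']),0,0,0.]));return p[:,0]
E
python3 - <<'E'
from h import *
for n in ['scene','top','wrist']: d=snap(n,n+'0.png'); print(n,-d['R'].T@d['t'],d['k1'])
print(state()); 
try: print(grip_point_offset)
except Exception as e: print(e)
E
```

```text
pics
scene [-0.12950513 -0.62808757  1.15116342] -0.15554530039906592
top [ 0.25767261 -0.09593254  1.33641713] -0.09517027359806694
wrist [0.14766046 0.71488339 0.37288873] -0.03080600040644191
{'time_s': 0.15, 'q': array([-1.34951433,  0.59193689,  0.04830403,  1.60952741, -0.03329964,
        0.94269613, -0.03370635]), 'joint_velocities': array([ 0.00116582, -0.0037057 , -0.00058994, -0.003626  ,  0.00094569,
        0.00046048, -0.00074578]), 'tau': array([ 3.09079842e-03, -5.49246812e+01,  1.54948533e+00, -1.98451763e+01,
        9.54099116e-03,  5.70600809e-03, -9.49540777e-06]), 'eef_pos': array([0.2242403 , 0.68872991, 0.20558293]), 'tool_rot': array([ 0.24560673,  1.55682935, -0.24837113]), 'ft_force': array([0.1046154 , 0.61806055, 0.07536217]), 'torque': array([-0.01281004,  0.04924251,  0.0369379 ]), 'opening': 0.998517983323877}
0.0187
```

View pics/scene0.png

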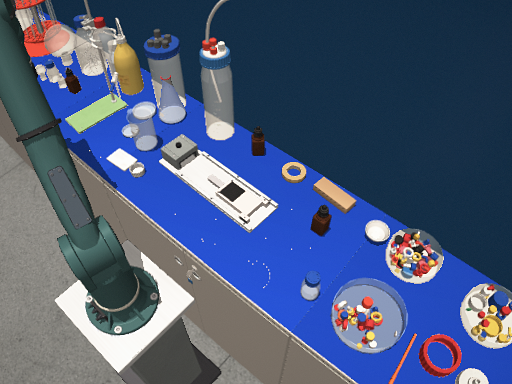

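View pics/top0.png

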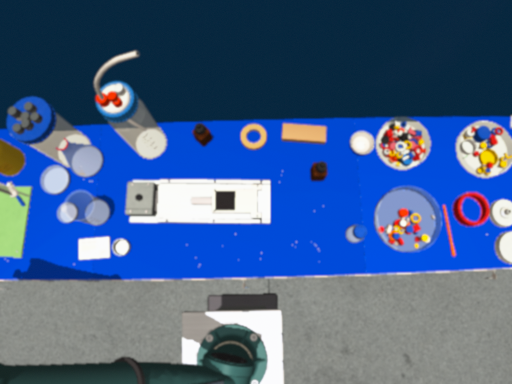

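View pics/wrist0.png

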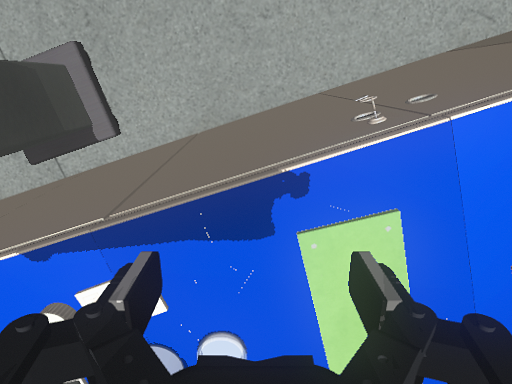

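```bash
python3 - <<'E'
from h import *
d=load('top0'); s=load('scene0')
print(proj(d,[[0,0,0],[.5,0,0],[.5,-.2,0]]))
for u,v in [(202,140),(319,178),(128,180),(270,180),(270,223),(130,222),(355,236),(253,137),(304,133)]: print((u,v),onz(d,u,v,0.02).round(3))
def crop(d,f,x0,y0,x1,y1,k):
    i=cv2.cvtColor(d['img'],cv2.COLOR_RGB2BGR)[y0:y1,x0:x1]; cv2.imwrite('pics/'+f,cv2.resize(i,None,fx=k,fy=k,interpolation=cv2.INTER_CUBIC))
crop(d,'topc.png',115,115,345,255,3.4)
crop(s,'scenec.png',150,110,350,310,2.9)
E
```

```text
[[231.62402134 359.39424937]
 [229.76295262 203.33388327]
 [289.25655051 201.89112735]]
(202, 140) [0.72  0.092 0.02 ]
(319, 178) [ 0.575 -0.302  0.02 ]
(128, 180) [0.585 0.344 0.02 ]
(270, 180) [ 0.572 -0.137  0.02 ]
(270, 223) [ 0.428 -0.133  0.02 ]
(130, 222) [0.441 0.331 0.02 ]
(355, 236) [ 0.378 -0.409  0.02 ]
(253, 137) [ 0.726 -0.083  0.02 ]
(304, 133) [ 0.736 -0.259  0.02 ]
```

View pics/topc.png

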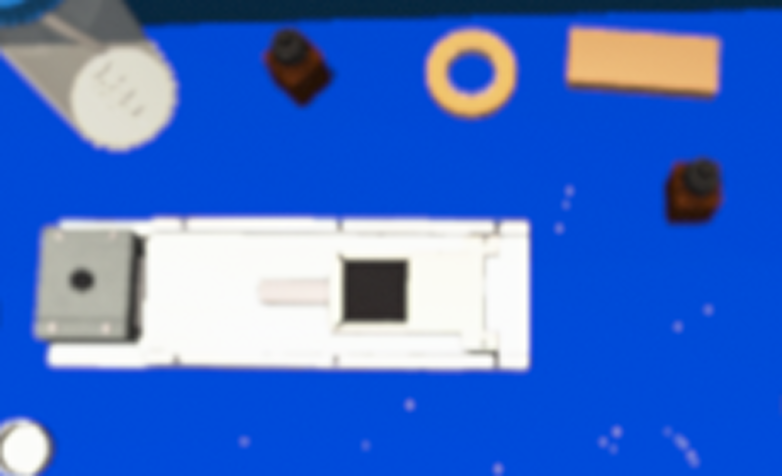

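View pics/scenec.png

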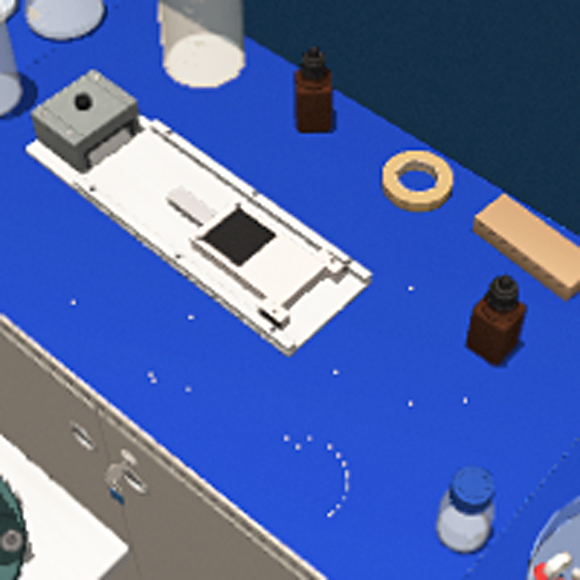

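```bash
cat >> h.py <<'E'
from scipy.spatial.transform import Rotation as Ro
def go(target, dyaw=0, p0=None):
    """tool-axis shift in units for world target from measured pose"""
    st=state(); R=Ro.from_rotvec(st['tool_rot']).as_matrix(); p=st['eef_pos'] if p0 is None else p0
    return (R.T@(np.array(target)-p))/0.4
def info():
    st=state(); R=Ro.from_rotvec(st['tool_rot']).as_matrix()
    print('t',st['time_s'],'pos',st['eef_pos'].round(4),'F',st['ft_force'].round(2),'op',round(st['opening'],3),'spread')
    print(R.round(4))
E
python3 - <<'E'
from h import *
info()
print(go([.46,.35,.33]).round(3), go([.5,-.02,.33]).round(3), go([.56,-.30,.3]).round(3))
d=load('top0')
hsv=cv2.cvtColor(d['img'],cv2.COLOR_RGB2HSV)
m=(hsv[...,2]<60)[115:255,115:345].astype('uint8')
n,l,s,c=cv2.connectedComponentsWithStats(m)
for i in range(1,n):
  if s[i,4]>20: print(s[i],c[i]+115)
E
```

```text
t 0.15 pos [0.2242 0.6887 0.2056] F [0.1  0.62 0.08] op 0.999 spread
[[-5.000e-04  3.095e-01  9.509e-01]
 [-1.700e-03  9.509e-01 -3.095e-01]
 [-1.000e+00 -1.800e-03  1.000e-04]]
[-0.31  -0.623  0.823] [-0.308 -1.472  1.204] [-0.232 -2.091  1.563]
[80 10 11 10 88] [200.13636364 129.57954545]
[80 18 17 12 78] [204.74358974 139.05128205]
[200  48  11  11  86] [320.25581395 167.6627907 ]
[196  52  14  13  59] [316.23728814 176.08474576]
[102  78  17  15 245] [224.67346939 199.89795918]
```

move_arm(
  rows=[
    [-0.12,0,0,0,100],
    [-0.24,-0.05,0.06,0,100],
    [-0.3,-0.12,0.16,0,100],
    [-0.3,-0.2,0.26,0,100],
    [-0.3,-0.28,0.36,0,100],
    [-0.3,-0.36,0.46,0,100],
    [-0.3,-0.44,0.56,0,100],
    [-0.3,-0.52,0.66,0,100],
  ],
)

```text
time_s: 0.95
eef_pos: [0.4032, 0.4209, 0.3264]
tool_rot: [0.247, 1.557, -0.247]
ft_force: [-0.3, 0.4, -0.3]
opening: 0.998
```

```bash
python3 - <<'E'
from h import *
info()
print(go([.5,-.02,.33]).round(3), go([.55,-.30,.3]).round(3))
E
```

```text
t 0.95 pos [0.4032 0.4209 0.3264] F [-0.27  0.36 -0.29] op 0.998 spread
[[-1.000e-04  3.095e-01  9.509e-01]
 [-2.000e-04  9.509e-01 -3.095e-01]
 [-1.000e+00 -2.000e-04 -0.000e+00]]
[-0.009 -0.973  0.571] [ 0.066 -1.6    0.907]
```

move_arm(
  rows=[
    [0,-0.12,0.07,0,100],
    [0,-0.24,0.14,0,100],
    [0,-0.36,0.2,0,100],
    [0,-0.47,0.27,0,100],
    [0,-0.58,0.33,0,100],
    [0,-0.69,0.39,0,100],
    [0,-0.8,0.45,0,100],
    [0,-0.91,0.51,0,100],
  ],
)

```text
time_s: 1.75
eef_pos: [0.4803, 0.0287, 0.3266]
tool_rot: [0.247, 1.556, -0.247]
ft_force: [1.6, 0.6, -0.1]
opening: 1.002
```

```bash
python3 - <<'E'
from h import *
info()
print(go([.52,-.24,.32]).round(3))
d=snap('top','top1.png');snap('wrist','wrist1.png')
E
```

```text
t 1.75 pos [0.4803 0.0287 0.3266] F [ 1.57  0.59 -0.09] op 1.002 spread
[[ 3.000e-04  3.093e-01  9.510e-01]
 [ 3.000e-04  9.510e-01 -3.093e-01]
 [-1.000e+00  4.000e-04  1.000e-04]]
[ 0.016 -0.608  0.302]
```

View pics/wrist1.png

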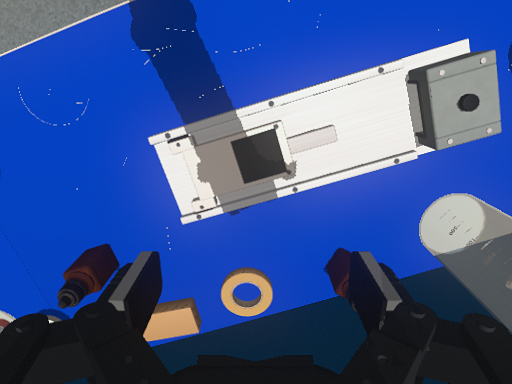

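```bash
python3 - <<'E'
from h import *
d=load('wrist1')
i=cv2.cvtColor(d['img'],cv2.COLOR_RGB2BGR)
cv2.imwrite('pics/w1a.png',cv2.resize(i[90:240,140:340],None,fx=4,fy=4,interpolation=cv2.INTER_CUBIC))
cv2.imwrite('pics/w1b.png',cv2.resize(i[230:330,40:180],None,fx=5,fy=5,interpolation=cv2.INTER_CUBIC))
E
```

```text
(no output)
```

View pics/w1a.png

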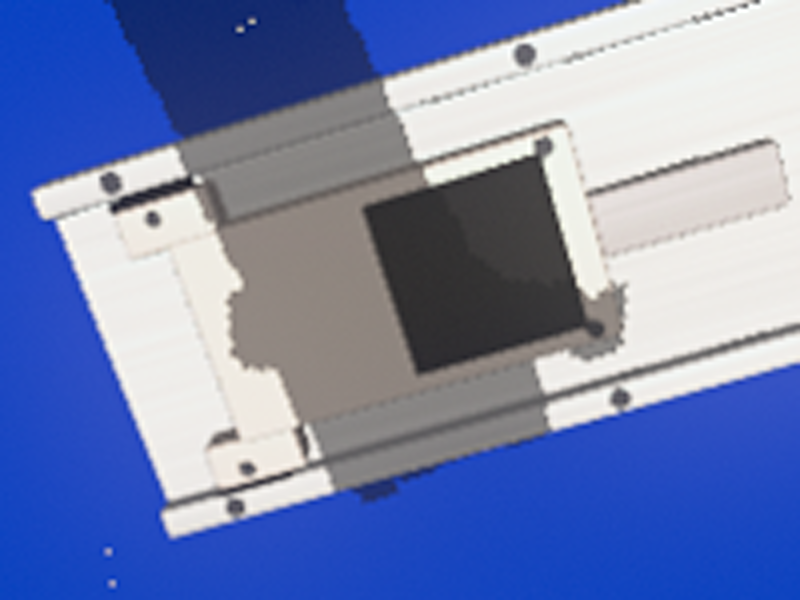

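View pics/w1b.png

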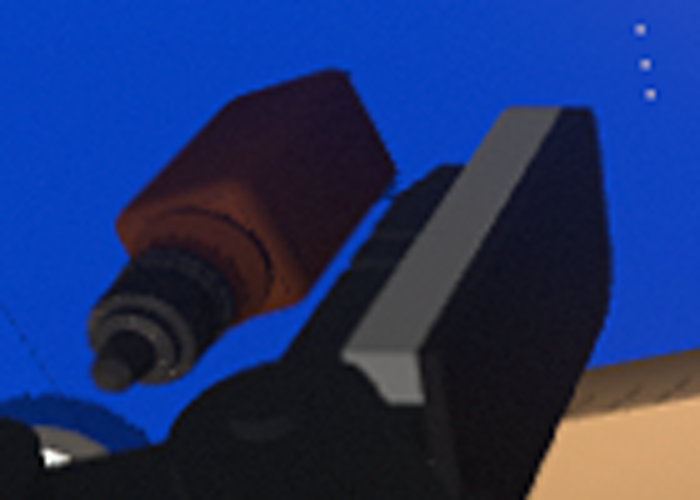

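```bash
python3 - <<'E'
from h import *
d=load('wrist1')
W=lambda x,y,z:onz(d,140+x/4-.375,90+y/4-.375,z)
pc=np.array([W(*p,.031) for p in [(364,208),(541,156),(584,324),(418,372)]])
print(pc.round(4),pc.mean(0).round(4),[np.linalg.norm(pc[i]-pc[i-1]).round(4) for i in range(4)])
e=[pc[1]-pc[0],pc[2]-pc[3]]
print('yaw pad',[np.degrees(np.arctan2(v[1],v[0])).round(2) for v in e])
a,b=W(32,192,.022),W(165,512,.022); b2=W(172,537,.022)
print('track',a.round(4),b.round(4),b2.round(4),np.linalg.norm(a-b2), (a+b2)/2)
t1,t2=W(172,258,.030),W(240,440,.030); print('tail',t1.round(4),t2.round(4),(t1+t2)/2)
# along wall top outer edges in full image
hsv=cv2.cvtColor(d['img'],cv2.COLOR_RGB2HSV)
# robot-side wall top outer edge: col where blue->white
def edge(col,rows):
    g=hsv[...,1].astype(float)
    seg=g[rows[0]:rows[1],col]; k=np.argmax(np.abs(np.diff(seg))); return rows[0]+k+.5
for cols,rows in [((160,170,180,250,300,350,400),None)]:
    for c in cols:
        r0=int(137-(c-150)*.31); 
        u=edge(c,(r0-12,r0+12)); print(c,u,onz(d,c,u,.022).round(4))
s=load('wrist1')
B=lambda x,y:(40+x/5-.4,230+y/5-.4)
print('dropper tip', ray(d,*B(112,375)))
for z in (0,.079,.132): print(z,proj(d,[[.575,-.302,z]]))
E
```

```text
[[ 0.4726 -0.0156  0.031 ]
 [ 0.4753  0.0494  0.031 ]
 [ 0.5383  0.0458  0.031 ]
 [ 0.5363 -0.0176  0.031 ]] [0.5056 0.0155 0.031 ] [np.float64(0.0637), np.float64(0.0651), np.float64(0.0632), np.float64(0.0634)]
yaw pad [np.float64(87.68), np.float64(88.14)]
track [ 0.4297 -0.1286  0.022 ] [ 0.5613 -0.1316  0.022 ] [ 0.572  -0.1331  0.022 ] 0.14236495548326006 [ 0.50088789 -0.13086702  0.022     ]
tail [ 0.4676 -0.0875  0.03  ] [ 0.5404 -0.0902  0.03  ] [ 0.50398642 -0.08885088  0.03      ]
160 132.5 [ 0.4288 -0.1085  0.022 ]
170 129.5 [ 0.4295 -0.0931  0.022 ]
180 126.5 [ 0.4302 -0.0779  0.022 ]
250 104.5 [0.4335 0.0268 0.022 ]
300 88.5 [0.4353 0.099  0.022 ]
350 73.5 [0.438  0.1692 0.022 ]
400 58.5 [0.4406 0.2381 0.022 ]
dropper tip (array([0.40477169, 0.0460494 , 0.49416332]), array([ 0.42825055, -0.77815475, -0.83239497]))
0 [[ 95.15162878 248.65849459]]
0.079 [[ 70.72751364 274.58998194]]
0.132 [[ 49.86187342 296.81464067]]
```

```bash
python3 - <<'E'
from h import *
d=load('wrist1')
c,r=ray(d,62,305-.4); print('tip z.132',onz(d,62,304.6,.132).round(4)); print('centre ground',onz(d,256,192,.05).round(3))
t=load('top0')
i=cv2.cvtColor(t['img'],cv2.COLOR_RGB2BGR)
cv2.imwrite('pics/t0b.png',cv2.resize(i[150:195,295:345],None,fx=12,fy=12,interpolation=cv2.INTER_CUBIC))
print('top tip', onz(t,320.5,167.5,.13).round(4))
print(go([.50,-.27,.33]).round(3))
E
```

```text
tip z.132 [ 0.5911 -0.2925  0.132 ]
centre ground [ 0.55  -0.004  0.05 ]
top tip [ 0.582  -0.2911  0.13  ]
[-0.005 -0.676  0.281]
```

View pics/t0b.png

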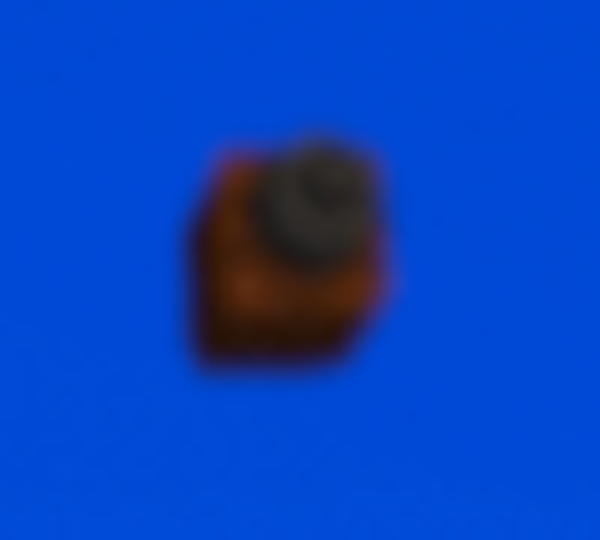

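move_arm(
  rows=[
    [0,-0.11,0.05,0,100],
    [0,-0.22,0.1,0,100],
    [0,-0.33,0.15,0,100],
    [0,-0.44,0.2,0,100],
    [0,-0.54,0.26,0,100],
    [0,-0.64,0.32,0,100],
    [0,-0.67,0.33,0,100],
    [0,-0.67,0.33,0,100],
  ],
)

```text
time_s: 2.65
eef_pos: [0.5224, -0.2672, 0.3262]
tool_rot: [0.25, 1.557, -0.251]
ft_force: [0.1, 1.1, 0.3]
opening: 1.0
```

```bash
python3 - <<'E'
from h import *
info()
d=snap('wrist','wrist2.png')
E
```

```text
t 2.65 pos [ 0.5224 -0.2672  0.3262] F [0.06 1.09 0.26] op 1.0 spread
[[-1.100e-03  3.139e-01  9.495e-01]
 [-1.000e-03  9.495e-01 -3.139e-01]
 [-1.000e+00 -1.200e-03 -7.000e-04]]
```

View pics/wrist2.png

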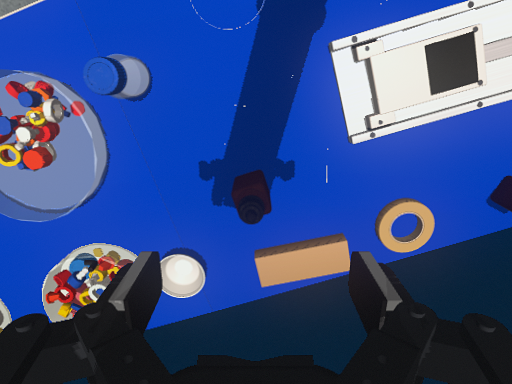

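```bash
python3 - <<'E'
from h import *
d=load('wrist2')
i=cv2.cvtColor(d['img'],cv2.COLOR_RGB2BGR)[155:235,210:300]
i=(255*(i/255.)**.5).astype('uint8')
cv2.imwrite('pics/w2a.png',cv2.resize(i,None,fx=7,fy=7,interpolation=cv2.INTER_CUBIC))
E
```

```text
(no output)
```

View pics/w2a.png

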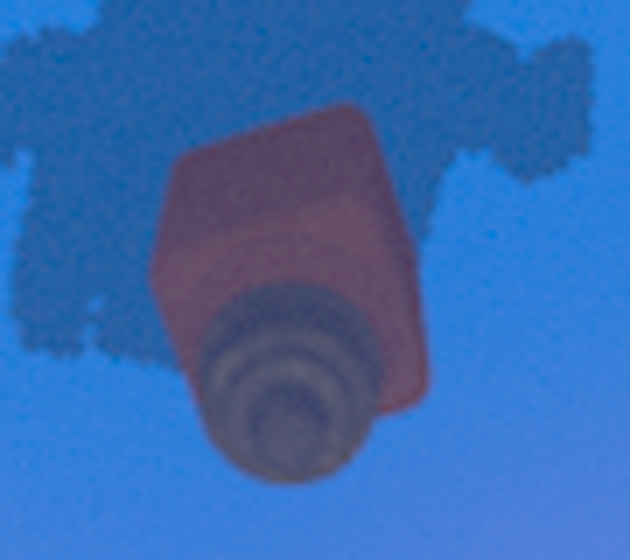

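```bash
python3 - <<'E'
from h import *
d=load('wrist2')
P=lambda x,y:(210+x/7-.43,155+y/7-.43)
tip=onz(d,*P(288,425),.132)
b1=onz(d,*P(178,157),0.0);b2=onz(d,*P(362,102),0.0)
v=b2-b1;print('tip',tip.round(4),'base',b1.round(4),b2.round(4),np.linalg.norm(v),np.degrees(np.arctan2(v[1],v[0])))
n=np.array([-v[1],v[0],0])/np.linalg.norm(v)
for s in(1,-1): print((b1+b2)/2+s*n*.0235)
s=np.array([onz(d,*P(*p),.079) for p in [(152,270),(428,398)]]);print('shoulder diag',s.round(4),s.mean(0).round(4),np.linalg.norm(s[0]-s[1]))
e1=onz(d,*P(200,150),0);e2=onz(d,*P(335,107),0);w=e2-e1;print(np.degrees(np.arctan2(w[1],w[0])))
print('tool y yaw',np.degrees(np.arctan2(.9495,.3139)))
print(go([tip[0],tip[1],.32]).round(3))
E
```

```text
tip [ 0.5888 -0.2935  0.132 ] base [ 0.5718 -0.3155  0.    ] [ 0.5726 -0.2726  0.    ] 0.042903919336719554 88.91136132380124
[ 0.54874267 -0.29359548  0.        ]
[ 0.59573418 -0.29448844  0.        ]
shoulder diag [[ 0.5713 -0.3157  0.079 ]
 [ 0.6128 -0.2736  0.079 ]] [ 0.5921 -0.2946  0.079 ] 0.05912233526090944
89.95890947759898
tool y yaw 71.70636985085358
[ 0.015 -0.017  0.179]
```

move_arm(
  rows=[
    [0,0,0.06,-0.09,100],
    [0,-0.01,0.12,-0.18,100],
    [0,-0.017,0.18,-0.19,100],
    [0.1,-0.017,0.18,-0.19,100],
    [0.2,-0.017,0.18,-0.19,100],
    [0.3,-0.017,0.18,-0.19,100],
    [0.38,-0.017,0.18,-0.19,100],
    [0.38,-0.017,0.18,-0.19,100],
  ],
)

```text
time_s: 3.5
eef_pos: [0.5866, -0.2876, 0.1696]
tool_rot: [0.015, 1.58, -0.004]
ft_force: [0.1, 1.2, 0.2]
opening: 0.999
```

```bash
python3 - <<'E'
from h import *
info()
d=snap('wrist','wrist3.png');snap('scene','scene3.png')
p=state()['eef_pos']; print(proj(d,[[.592,-.294,.132],[.592,-.294,.079],p]))
E
```

```text
t 3.5 pos [ 0.5866 -0.2876  0.1696] F [0.11 1.23 0.19] op 0.999 spread
[[-0.0097  0.0123  0.9999]
 [ 0.0068  0.9999 -0.0122]
 [-0.9999  0.0067 -0.0097]]
[[243.54587493 215.49604189]
 [245.19599924 191.10304648]
 [246.38412064 241.82053777]]
```

View pics/wrist3.png

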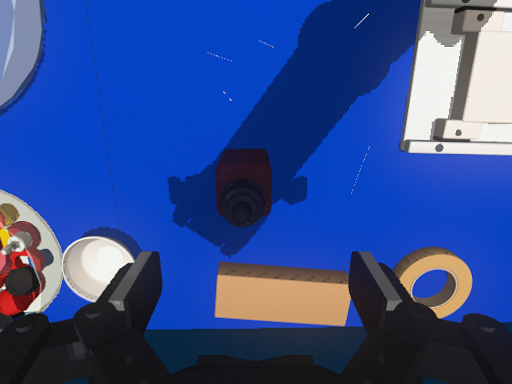

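View pics/scene3.png

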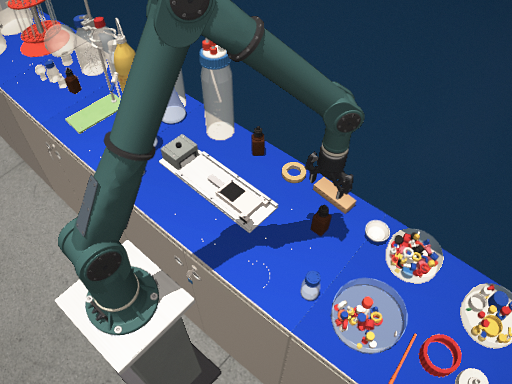

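```bash
python3 - <<'E'
from h import *
d=load('wrist3')
i=cv2.cvtColor(d['img'],cv2.COLOR_RGB2BGR)[140:240,190:300]
i=(255*(i/255.)**.5).astype('uint8')
cv2.imwrite('pics/w3a.png',cv2.resize(i,None,fx=6,fy=6,interpolation=cv2.INTER_CUBIC))
info()
E
```

```text
t 3.6 pos [ 0.5901 -0.2913  0.1748] F [ 0.05 -0.42 -0.41] op 0.999 spread
[[-4.000e-04  1.370e-02  9.999e-01]
 [ 1.500e-03  9.999e-01 -1.370e-02]
 [-1.000e+00  1.500e-03 -4.000e-04]]
```

View pics/w3a.png

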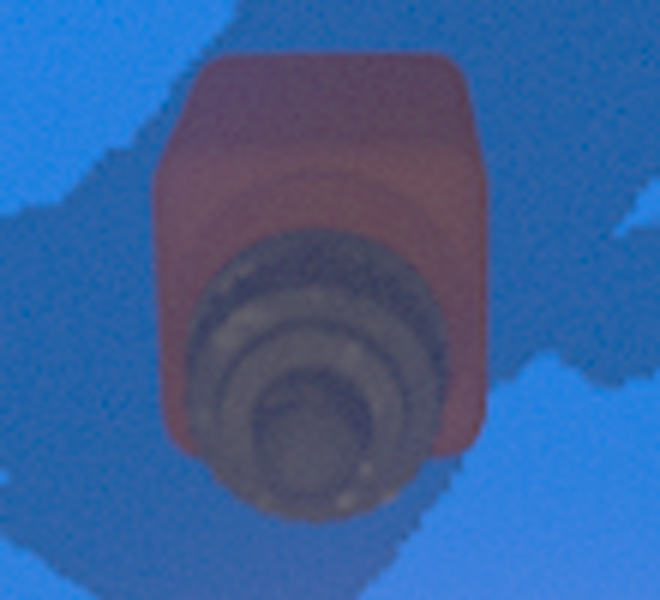

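```bash
python3 - <<'E'
from h import *
d=load('wrist3')
P=lambda x,y:(190+x/6-.42,140+y/6-.42)
print('tip',onz(d,*P(308,440),.132).round(4))
c=[onz(d,*P(*p),.079).round(4) for p in [(157,180),(487,180),(165,455),(485,455),(320,148)]];print(c)
b=[onz(d,*P(*p),.0).round(4) for p in [(205,56),(460,54),(330,54)]];print(b)
E
```

```text
tip [ 0.5901 -0.2957  0.132 ]
[array([ 0.5733, -0.3175,  0.079 ]), array([ 0.5739, -0.2729,  0.079 ]), array([ 0.6133, -0.3183,  0.079 ]), array([ 0.614 , -0.2731,  0.079 ]), array([ 0.5692, -0.2954,  0.079 ])]
[array([ 0.5714, -0.3175,  0.    ]), array([ 0.5716, -0.2734,  0.    ]), array([ 0.5713, -0.2959,  0.    ])]
```

move_arm(
  rows=[
    [0.03,-0.01,0.005,0,100],
    [0.08,-0.01,0.005,0,100],
    [0.13,-0.01,0.005,0,100],
    [0.18,-0.01,0.005,0,100],
    [0.22,-0.01,0.005,0,100],
    [0.25,-0.01,0.005,0,100],
    [0.27,-0.01,0.005,0,100],
    [0.27,-0.01,0.005,0,100],
  ],
)

```text
time_s: 4.4
eef_pos: [0.5911, -0.2975, 0.0657]
tool_rot: [0.013, 1.572, -0.012]
ft_force: [0.5, 0.9, 0.6]
opening: 1.001
```

```bash
python3 - <<'E'
from h import *
snap('wrist','wrist4.png');snap('scene','scene4.png')
info()
E
```

```text
t 4.5 pos [ 0.5919 -0.2981  0.067 ] F [-0.16  1.32 -0.63] op 1.002 spread
[[ 9.000e-04  1.640e-02  9.999e-01]
 [-5.000e-04  9.999e-01 -1.640e-02]
 [-1.000e+00 -5.000e-04  9.000e-04]]
```

View pics/wrist4.png

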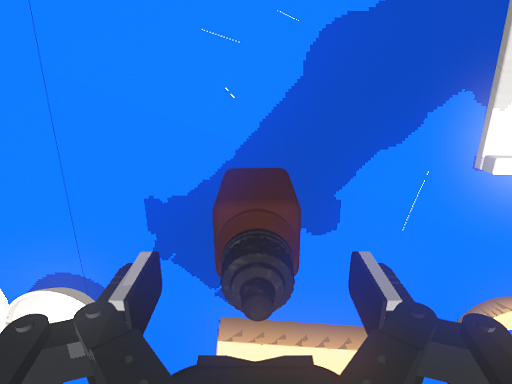

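move_arm(
  rows=[
    [0.005,0,0,0,100],
    [0.01,0,0,0,100],
    [0.01,0,0,0,70],
    [0.01,0,0,0,60],
    [0.01,0,0,0,55],
    [0.01,0,0,0,50],
    [0.01,0,0,0,40],
    [0.01,0,0,0,0],
  ],
)

```text
time_s: 5.3
eef_pos: [0.5916, -0.2973, 0.0629]
tool_rot: [0.013, 1.571, -0.012]
ft_force: [-1.6, 1.5, 3.9]
opening: 0.373
```

move_arm(
  rows=[
    [0,0,0,0,0],
    [0,0,0,0,0],
    [0,0,0,0,0],
    [0,0,0,0,0],
    [-0.01,0,0,0,0],
    [-0.02,0,0,0,0],
    [-0.03,0,0,0,0],
    [-0.04,0,0,0,0],
  ],
)

```text
time_s: 6.1
eef_pos: [0.5912, -0.298, 0.0786]
tool_rot: [0.013, 1.571, -0.013]
ft_force: [-0.1, 0.0, -2.2]
opening: 0.373
```

```bash
python3 - <<'E'
from h import *
snap('wrist','wrist5.png');snap('scene','scene5.png')
info()
d=load('scene5');i=cv2.cvtColor(d['img'],cv2.COLOR_RGB2BGR)[130:260,260:390]
cv2.imwrite('pics/s5.png',cv2.resize(i,None,fx=4.5,fy=4.5,interpolation=cv2.INTER_CUBIC))
E
```

```text
t 6.2 pos [ 0.5918 -0.2982  0.0791] F [ 0.24 -0.07 -2.14] op 0.369 spread
[[ 1.100e-03  1.650e-02  9.999e-01]
 [-8.000e-04  9.999e-01 -1.650e-02]
 [-1.000e+00 -8.000e-04  1.100e-03]]
```

View pics/wrist5.png

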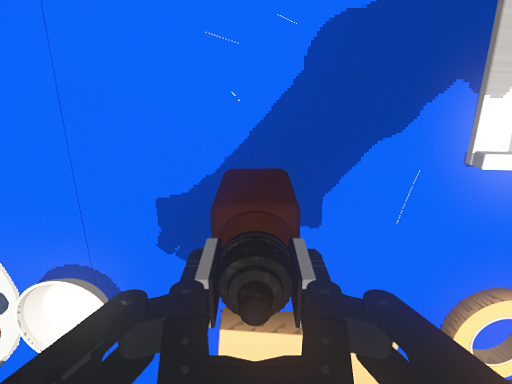

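View pics/s5.png

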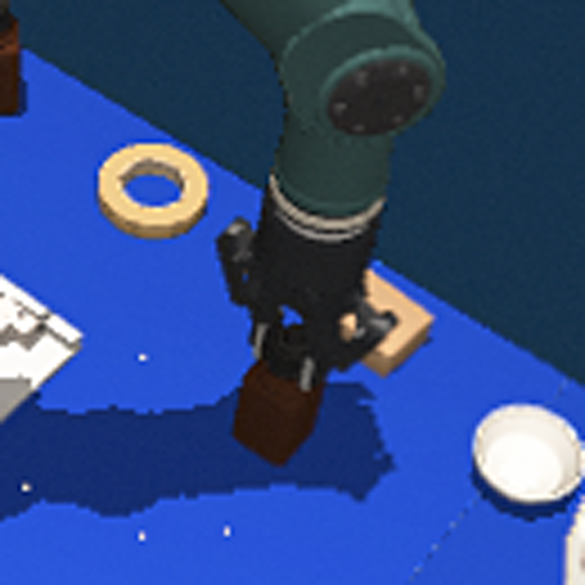

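move_arm(
  rows=[
    [-0.03,0,0,0,0],
    [-0.08,0,0,0,0],
    [-0.13,0,0,0,0],
    [-0.18,0.02,-0.005,0,0],
    [-0.21,0.06,-0.015,0,0],
    [-0.21,0.12,-0.03,0,0],
    [-0.21,0.18,-0.05,0,0],
    [-0.21,0.24,-0.07,0,0],
  ],
)

```text
time_s: 7.0
eef_pos: [0.5641, -0.1983, 0.1629]
tool_rot: [0.013, 1.571, -0.011]
ft_force: [0.4, 0.1, -2.2]
opening: 0.37
```

move_arm(
  rows=[
    [0,0.06,-0.02,0,0],
    [0,0.12,-0.035,0,0],
    [0,0.19,-0.055,0,0],
    [0,0.26,-0.075,0,0],
    [0,0.33,-0.095,0,0],
    [0,0.39,-0.115,0,0],
    [0,0.45,-0.13,0,0],
    [0,0.49,-0.145,0,0],
  ],
)

```text
time_s: 7.8
eef_pos: [0.5085, -0.0007, 0.1627]
tool_rot: [0.011, 1.572, -0.009]
ft_force: [0.0, -0.2, -2.4]
opening: 0.373
```

```bash
python3 - <<'E'
from h import *
info()
print(go([.5056,.0155,.163]).round(4))
E
```

```text
t 7.8 pos [ 0.5085 -0.0007  0.1627] F [ 0.04 -0.22 -2.35] op 0.373 spread
[[-0.0012  0.0127  0.9999]
 [ 0.0018  0.9999 -0.0127]
 [-1.      0.0018 -0.0012]]
[-0.0006  0.0405 -0.0079]
```

move_arm(
  rows=[
    [0,0.02,-0.004,0,0],
    [0,0.04,-0.008,0,0],
    [0.03,0.042,-0.008,0,0],
    [0.06,0.042,-0.008,0,0],
    [0.09,0.042,-0.008,0,0],
    [0.11,0.042,-0.008,0,0],
    [0.12,0.042,-0.008,0,0],
    [0.12,0.042,-0.008,0,0],
  ],
)

```text
time_s: 8.6
eef_pos: [0.5069, 0.0119, 0.1136]
tool_rot: [0.013, 1.572, -0.014]
ft_force: [-1.0, 0.3, -2.6]
opening: 0.373
```

```bash
python3 - <<'E'
from h import *
info()
d=snap('wrist','wrist6.png');s=snap('scene','scene6.png');t=snap('top','top6.png')
i=cv2.cvtColor(s['img'],cv2.COLOR_RGB2BGR)[120:250,160:300]
cv2.imwrite('pics/s6.png',cv2.resize(i,None,fx=5,fy=4.5,interpolation=cv2.INTER_CUBIC))
E
```

```text
t 8.6 pos [0.5069 0.0119 0.1136] F [-0.96  0.29 -2.62] op 0.373 spread
[[-1.600e-03  1.720e-02  9.999e-01]
 [-4.000e-04  9.999e-01 -1.720e-02]
 [-1.000e+00 -5.000e-04 -1.600e-03]]
```

View pics/wrist6.png

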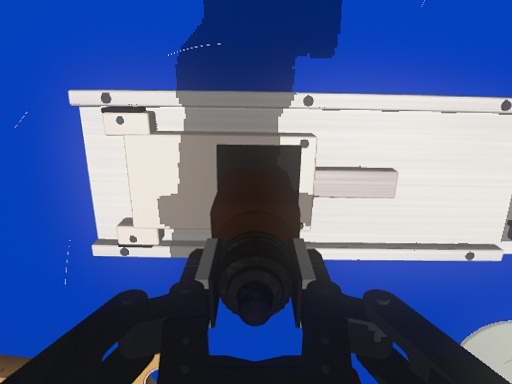

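View pics/s6.png

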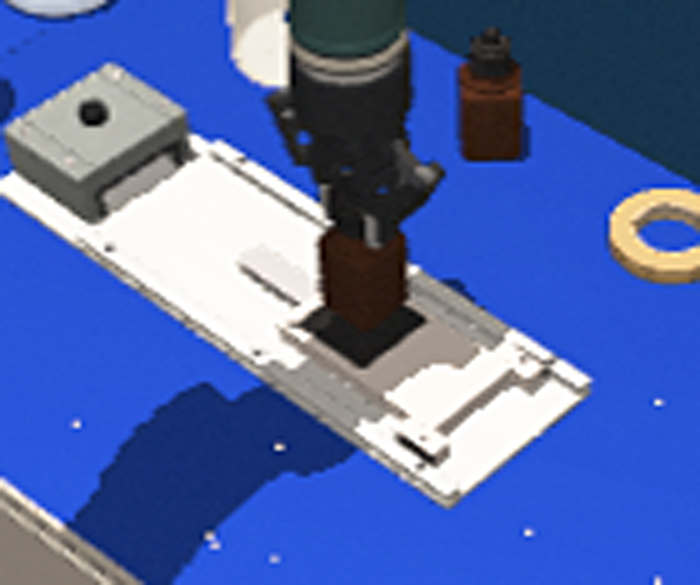

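```bash
python3 - <<'E'
from h import *
d=load('wrist6')
i=cv2.cvtColor(d['img'],cv2.COLOR_RGB2BGR)[130:260,190:330]
i=(255*(i/255.)**.45).astype('uint8')
cv2.imwrite('pics/w6a.png',cv2.resize(i,None,fx=5,fy=4.5,interpolation=cv2.INTER_CUBIC))
E
```

```text
(no output)
```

View pics/w6a.png

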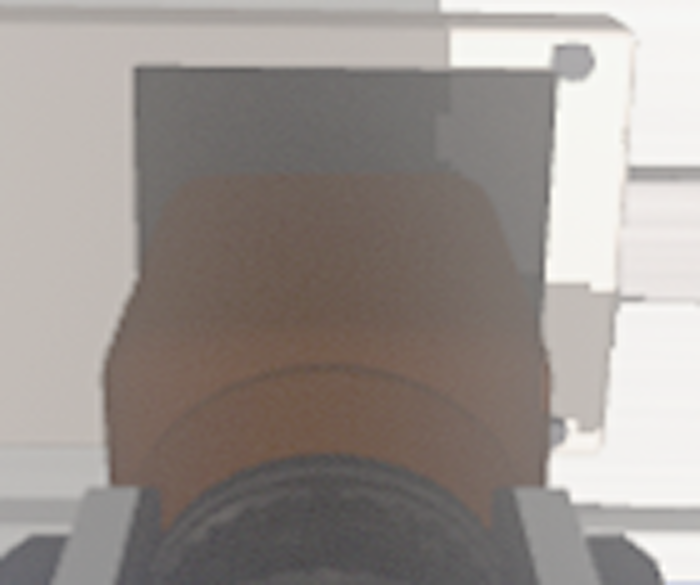

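```bash
python3 - <<'E'
from h import *
d=load('wrist6')
P=lambda x,y:(190+x/5-.4,130+y/4.5-.4)
for z in (.04,.05,.06):
  a,b=onz(d,*P(165,178),z),onz(d,*P(495,178),z); print(z,a.round(4),b.round(4),np.linalg.norm(a-b).round(4),(a+b)[:2]/2+[.0235,0])
a,b=onz(d,*P(135,68),.031),onz(d,*P(555,68),.031); print('pad edge',a.round(4),b.round(4),np.linalg.norm(a-b).round(4),(a+b)[:2]/2+[.033,0])
info()
E
```

```text
0.04 [ 0.4895 -0.0112  0.04  ] [0.4903 0.0388 0.04  ] 0.05 [0.51340042 0.01380969]
0.05 [ 0.4869 -0.0101  0.05  ] [0.4877 0.0378 0.05  ] 0.0479 [0.51077244 0.01383283]
0.06 [ 0.4843 -0.0091  0.06  ] [0.485  0.0368 0.06  ] 0.0458 [0.50814445 0.01385598]
pad edge [ 0.4724 -0.0158  0.031 ] [0.4735 0.0487 0.031 ] 0.0645 [0.5059276  0.01641016]
t 8.75 pos [0.5077 0.0123 0.1147] F [ 0.91 -0.05 -2.19] op 0.37 spread
[[ 7.000e-04  1.660e-02  9.999e-01]
 [ 0.000e+00  9.999e-01 -1.660e-02]
 [-1.000e+00  0.000e+00  7.000e-04]]
```

move_arm(
  rows=[
    [0.005,0.003,-0.005,0,0],
    [0.01,0.005,-0.01,0,0],
    [0.02,0.005,-0.01,0,0],
    [0.025,0.005,-0.01,0,0],
    [0.03,0.005,-0.01,0,0],
    [0.035,0.005,-0.01,0,0],
    [0.04,0.005,-0.01,0,0],
    [0.04,0.005,-0.01,0,0],
  ],
)

```text
time_s: 9.55
eef_pos: [0.5032, 0.0145, 0.0983]
tool_rot: [0.013, 1.571, -0.013]
ft_force: [-0.3, 0.3, -2.2]
opening: 0.371
```

move_arm(
  rows=[
    [0,0,0,0,0],
    [0.0025,0,0,0,0],
    [0.0025,0,0,0,0],
    [0.005,0,0,0,0],
    [0.005,0,0,0,0],
    [0.0075,0,0,0,0],
    [0.0075,0,0,0,0],
    [0.0075,0,0,0,0],
  ],
)

```text
time_s: 10.35
eef_pos: [0.5033, 0.0145, 0.0955]
tool_rot: [0.013, 1.571, -0.013]
ft_force: [0.2, -0.9, -1.4]
opening: 0.374
```

Contact may be starting; continue in 1 mm steps.

move_arm(
  rows=[
    [0,0,0,0,0],
    [0.0025,0,0,0,0],
    [0.0025,0,0,0,0],
    [0.0025,0,0,0,0],
    [0.0025,0,0,0,0],
    [0.0025,0,0,0,0],
    [0.0025,0,0,0,0],
    [0.0025,0,0,0,0],
  ],
)

```text
time_s: 11.15
eef_pos: [0.5033, 0.0146, 0.0945]
tool_rot: [0.013, 1.571, -0.013]
ft_force: [-0.3, 0.1, -3.0]
opening: 0.372
```

move_arm(
  rows=[
    [0,0,0,0,0],
    [0.0025,0,0,0,0],
    [0.0025,0,0,0,0],
    [0.0025,0,0,0,0],
    [0.0025,0,0,0,0],
    [0.0025,0,0,0,0],
    [0.0025,0,0,0,0],
    [0.0025,0,0,0,0],
  ],
)

```text
time_s: 11.95
eef_pos: [0.5036, 0.0146, 0.0937]
tool_rot: [0.013, 1.57, -0.013]
ft_force: [-1.2, 0.5, 4.0]
opening: 0.374
```

```bash
python3 - <<'E'
from h import *
info()
d=snap('wrist','wrist7.png');info();s=snap('scene','scene7.png');info()
i=cv2.cvtColor(d['img'],cv2.COLOR_RGB2BGR)[130:260,190:330]
i=(255*(i/255.)**.45).astype('uint8')
cv2.imwrite('pics/w7a.png',cv2.resize(i,None,fx=5,fy=4.5,interpolation=cv2.INTER_CUBIC))
E
```

```text
t 11.95 pos [0.5036 0.0146 0.0937] F [-1.25  0.52  4.03] op 0.374 spread
[[ 5.000e-04  1.630e-02  9.999e-01]
 [ 2.000e-04  9.999e-01 -1.630e-02]
 [-1.000e+00  2.000e-04  5.000e-04]]
t 12.0 pos [0.5036 0.0146 0.0937] F [-0.45  0.09  6.01] op 0.371 spread
[[ 4.000e-04  1.630e-02  9.999e-01]
 [ 2.000e-04  9.999e-01 -1.630e-02]
 [-1.000e+00  2.000e-04  4.000e-04]]
t 12.05 pos [0.5036 0.0146 0.0937] F [-0.45  0.86  5.1 ] op 0.371 spread
[[ 5.000e-04  1.640e-02  9.999e-01]
 [ 2.000e-04  9.999e-01 -1.640e-02]
 [-1.000e+00  2.000e-04  5.000e-04]]
```

View pics/w7a.png

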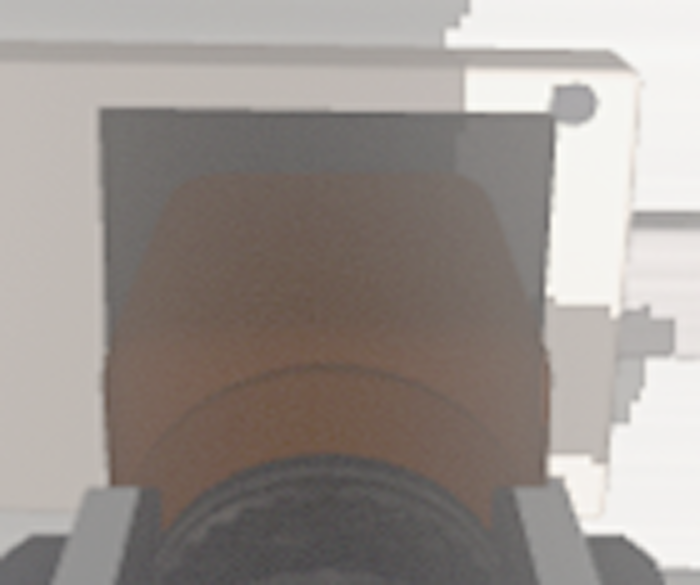

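```bash
python3 - <<'E'
from h import *
d=load('wrist7')
P=lambda x,y:(190+x/5-.4,130+y/4.5-.4)
for p in [(165,178),(495,178),(102,110),(553,114)]: print(onz(d,*P(*p),.031).round(4))
E
```

```text
[ 0.4835 -0.0073  0.031 ]
[0.4843 0.0404 0.031 ]
[ 0.4723 -0.0158  0.031 ]
[0.474  0.0485 0.031 ]
```

move_arm(
  rows=[
    [-0.001,0,0,0,45],
    [-0.001,0,0,0,52],
    [-0.001,0,0,0,60],
    [-0.001,0,0,0,70],
    [-0.001,0,0,0,85],
    [-0.001,0,0,0,100],
    [-0.001,0,0,0,100],
    [-0.001,0,0,0,100],
  ],
)

```text
time_s: 12.85
eef_pos: [0.5033, 0.0145, 0.0939]
tool_rot: [0.013, 1.571, -0.013]
ft_force: [-0.2, -0.8, -0.2]
opening: 0.998
```

```bash
python3 - <<'E'
from h import *
info()
d=snap('wrist','wrist8.png')
E
```

```text
t 12.85 pos [0.5033 0.0145 0.0939] F [-0.22 -0.84 -0.24] op 0.998 spread
[[-0.      0.0163  0.9999]
 [-0.      0.9999 -0.0163]
 [-1.     -0.     -0.    ]]
```

View pics/wrist8.png

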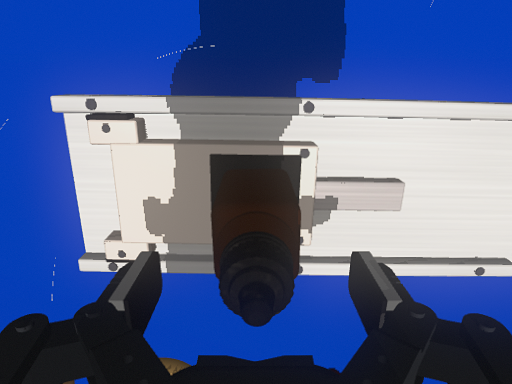

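move_arm(
  rows=[
    [-0.02,0,0,0,100],
    [-0.06,0,0,0,100],
    [-0.12,0,0,0,100],
    [-0.18,0,0,0,100],
    [-0.24,0,0,0,100],
    [-0.3,0,0,0,100],
    [-0.36,0,0,0,100],
    [-0.38,0,0,0,100],
  ],
)

```text
time_s: 13.7
eef_pos: [0.5048, 0.0144, 0.2486]
tool_rot: [0.014, 1.566, -0.012]
ft_force: [1.4, -0.2, -0.2]
opening: 1.001
```

```bash
python3 - <<'E'
from h import *
info(); print(state()['q'].round(3))
d=snap('wrist','wrist9.png');s=snap('scene','scene9.png')
i=cv2.cvtColor(s['img'],cv2.COLOR_RGB2BGR)[110:240,150:300]
cv2.imwrite('pics/s9.png',cv2.resize(i,None,fx=5,fy=4.5,interpolation=cv2.INTER_CUBIC))
print(go([.502,-.20,.20]))
E
```

```text
t 13.7 pos [0.5048 0.0144 0.2486] F [ 1.43 -0.2  -0.24] op 1.001 spread
[[ 0.0049  0.0165  0.9999]
 [ 0.001   0.9999 -0.0165]
 [-1.      0.0011  0.0048]]
[-0.491  0.279  0.464  2.072 -0.17   0.821  1.627]
[ 0.11739701 -0.53655715  0.00316722]
```

View pics/wrist9.png

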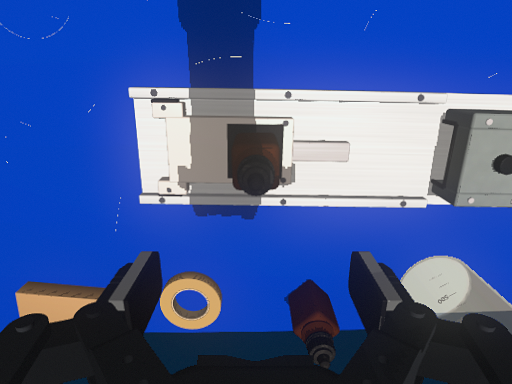

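View pics/s9.png

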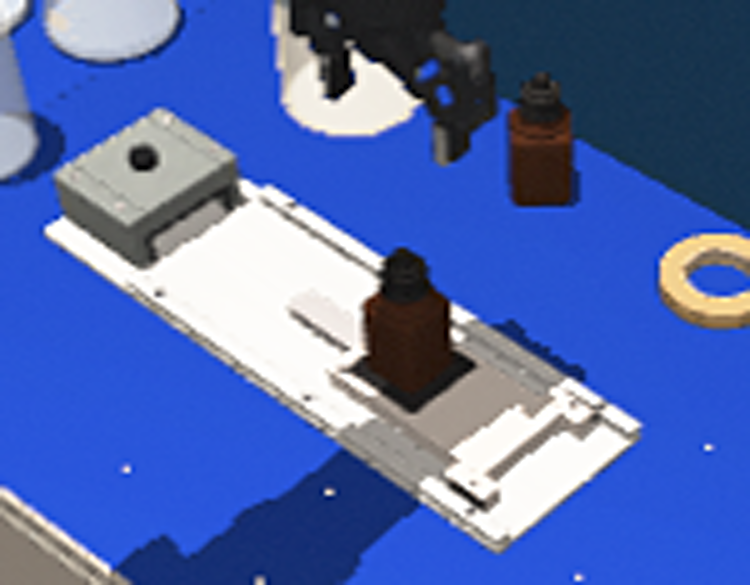

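```bash
python3 - <<'E'
from h import *
d=load('wrist9')
i=cv2.cvtColor(d['img'],cv2.COLOR_RGB2BGR)[80:215,125:305]
i=(255*(i/255.)**.9).astype('uint8')
cv2.imwrite('pics/w9a.png',cv2.resize(i,None,fx=4.4,fy=4.4,interpolation=cv2.INTER_CUBIC))
E
```

```text
(no output)
```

View pics/w9a.png

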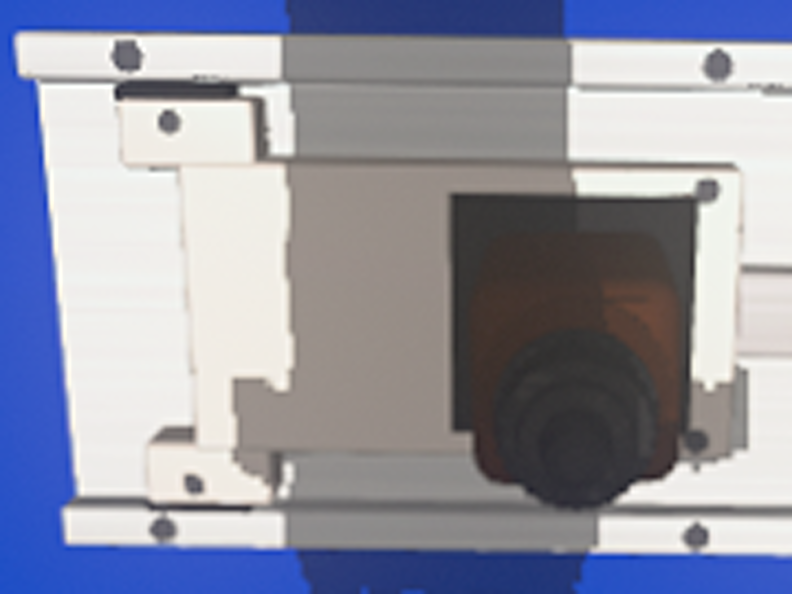

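move_arm(
  rows=[
    [0,-0.06,0,0,80],
    [0,-0.14,0,0,60],
    [0,-0.22,0,0,40],
    [0,-0.3,0,0.01,20],
    [0,-0.36,0,0.01,0],
    [0,-0.4,0,0.01,0],
    [0,-0.42,0,0.01,0],
    [0,-0.42,0,0.01,0],
  ],
)

```text
time_s: 14.6
eef_pos: [0.4997, -0.1543, 0.245]
tool_rot: [0.027, 1.573, -0.027]
ft_force: [-0.4, 0.3, 0.1]
opening: 0.0
```

```bash
python3 - <<'E'
from h import *
d=load('wrist9')
W=lambda x,y,z:onz(d,125+x/4.4-.39,80+y/4.4-.39,z)
a,b=W(169,122,.03),W(193,484,.03);print('wing screws',a.round(4),b.round(4),(a+b)/2, 'perp yaw',np.degrees(np.arctan2(-(b-a)[0],(b-a)[1]))+180)
a,b=W(180,167,.03),W(197,447,.03);print('tail corners',a.round(4),b.round(4),(a+b)/2,np.linalg.norm(a-b))
a,b=W(128,55,.022),W(163,528,.022);print('wall screws',a.round(4),b.round(4),(a+b)/2)
a,b=W(15,35,.022),W(65,545,.022);print('end',a.round(4),b.round(4),(a+b)/2)
info()
n=snap('wrist','wrist10.png');snap('top','top10.png')
E
```

```text
wing screws [ 0.4523 -0.0887  0.03  ] [ 0.5518 -0.0922  0.03  ] [ 0.50207434 -0.09043532  0.03      ] perp yaw 87.99241945497504
tail corners [ 0.4639 -0.087   0.03  ] [ 0.5409 -0.09    0.03  ] [ 0.50243482 -0.08846327  0.03      ] 0.07707084203420142
wall screws [ 0.4355 -0.1     0.022 ] [ 0.5678 -0.1045  0.022 ] [ 0.50168246 -0.10224884  0.022     ]
end [ 0.4298 -0.1291  0.022 ] [ 0.5726 -0.1339  0.022 ] [ 0.50124012 -0.13152987  0.022     ]
t 14.6 pos [ 0.4997 -0.1543  0.245 ] F [-0.37  0.31  0.06] op 0.0 spread
[[-1.900e-03  3.420e-02  9.994e-01]
 [-2.000e-04  9.994e-01 -3.420e-02]
 [-1.000e+00 -2.000e-04 -1.900e-03]]
```

View pics/wrist10.png

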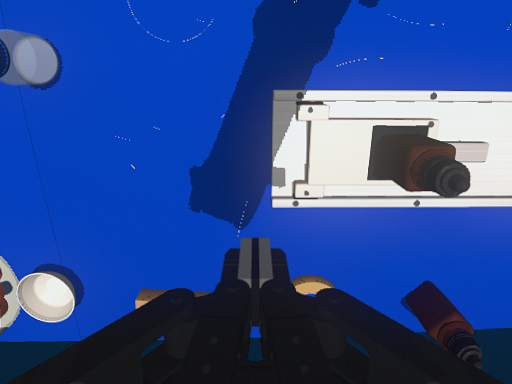

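move_arm(
  rows=[
    [0.08,0,0.001,0,0],
    [0.18,0,0.001,0,0],
    [0.28,0,0.001,0,0],
    [0.38,0,0.001,0,0],
    [0.46,0,0.001,0,0],
    [0.52,0,0.001,0,0],
    [0.55,0,0.001,0,0],
    [0.565,0,0.001,0,0],
  ],
)

```text
time_s: 15.5
eef_pos: [0.5008, -0.1522, 0.0189]
tool_rot: [0.025, 1.572, -0.023]
ft_force: [-0.1, -0.8, 0.2]
opening: -0.002
```

```bash
python3 - <<'E'
from h import *
n=snap('wrist','wrist11.png');info();print(state()['q'].round(3))
s=snap('scene','scene11.png')
i=cv2.cvtColor(s['img'],cv2.COLOR_RGB2BGR)[110:250,150:310]
cv2.imwrite('pics/s11.png',cv2.resize(i,None,fx=4.5,fy=4.2,interpolation=cv2.INTER_CUBIC))
E
```

```text
t 15.55 pos [ 0.5009 -0.1526  0.0189] F [ 0.68 -0.3   0.68] op 0.0 spread
[[-1.100e-03  3.090e-02  9.995e-01]
 [ 7.000e-04  9.995e-01 -3.090e-02]
 [-1.000e+00  7.000e-04 -1.200e-03]]
[ 0.027  0.664  0.252  2.182 -0.47   0.347  2.212]
```

View pics/wrist11.png

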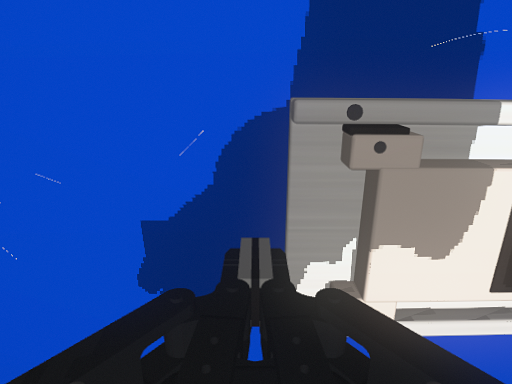

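View pics/s11.png

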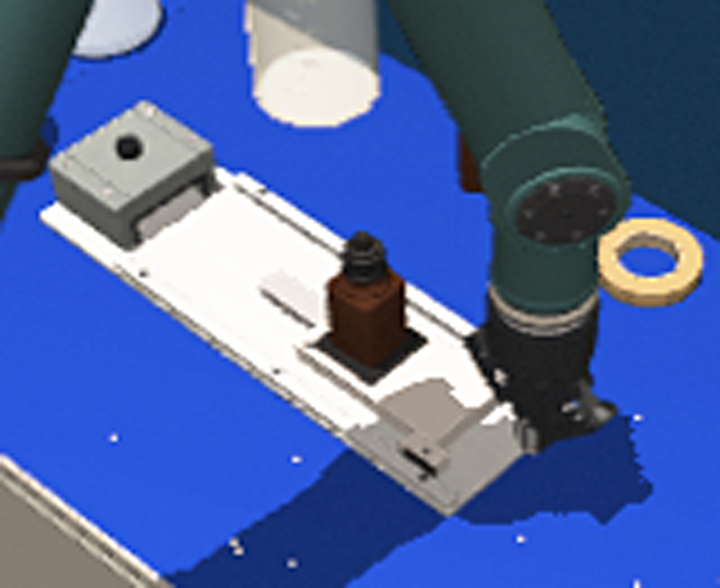

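move_arm(
  rows=[
    [0,0.02,0,0,0],
    [0,0.04,0,0,0],
    [0,0.06,0,0,0],
    [0,0.075,0,0,0],
    [0,0.085,0,0,0],
    [0,0.095,0,0,0],
    [0,0.1,0,0,0],
    [0,0.105,0,0,0],
  ],
)

```text
time_s: 16.4
eef_pos: [0.5023, -0.1115, 0.0199]
tool_rot: [0.025, 1.571, -0.025]
ft_force: [0.2, -0.1, 0.3]
opening: 0.002
```

move_arm(
  rows=[
    [0,0.003,0,0,0],
    [0,0.006,0,0,0],
    [0,0.009,0,0,0],
    [0,0.012,0,0,0],
    [0,0.015,0,0,0],
    [0,0.018,0,0,0],
    [0,0.021,0,0,0],
    [0,0.024,0,0,0],
  ],
)

```text
time_s: 17.2
eef_pos: [0.5026, -0.1018, 0.0199]
tool_rot: [0.025, 1.571, -0.025]
ft_force: [0.3, 0.2, 0.1]
opening: -0.003
```

```bash
python3 - <<'E'
from h import *
n=snap('wrist','wrist12.png');info()
E
```

```text
t 17.25 pos [ 0.5026 -0.1015  0.0199] F [ 0.15  1.35 -0.48] op -0.002 spread
[[-1.000e-04  3.170e-02  9.995e-01]
 [ 2.000e-04  9.995e-01 -3.170e-02]
 [-1.000e+00  2.000e-04 -1.000e-04]]
```

View pics/wrist12.png

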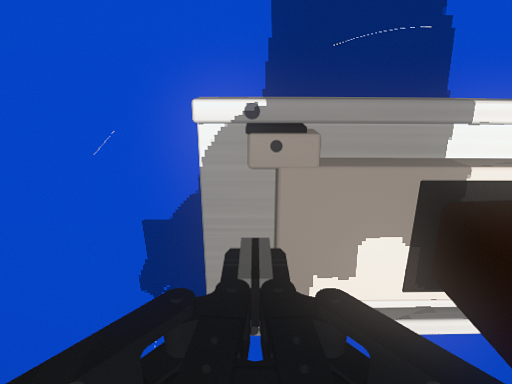

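move_arm(
  rows=[
    [0,0.002,0,0,0],
    [0,0.004,0,0,0],
    [0,0.006,0,0,0],
    [0,0.008,0,0,0],
    [0,0.01,0,0,0],
    [0,0.012,0,0,0],
    [0,0.015,0,0,0],
    [0,0.018,0,0,0],
  ],
)

```text
time_s: 18.05
eef_pos: [0.5029, -0.0946, 0.0199]
tool_rot: [0.025, 1.571, -0.025]
ft_force: [-0.2, 0.0, 0.7]
opening: -0.002
```

move_arm(
  rows=[
    [0,0.004,0,0,0],
    [0,0.008,0,0,0],
    [0,0.012,0,0,0],
    [0,0.016,0,0,0],
    [0,0.02,0,0,0],
    [0,0.024,0,0,0],
    [0,0.028,0,0,0],
    [0,0.032,0,0,0],
  ],
)

```text
time_s: 18.85
eef_pos: [0.5033, -0.0818, 0.0199]
tool_rot: [0.025, 1.571, -0.025]
ft_force: [-0.8, 0.6, 0.4]
opening: -0.003
```

```bash
python3 - <<'E'
from h import *
n=snap('wrist','wrist13.png');info()
s=snap('scene','scene13.png')
i=cv2.cvtColor(s['img'],cv2.COLOR_RGB2BGR)[110:250,150:310]
cv2.imwrite('pics/s13.png',cv2.resize(i,None,fx=4.5,fy=4.2,interpolation=cv2.INTER_CUBIC))
E
```

```text
t 18.9 pos [ 0.5033 -0.0814  0.0199] F [-0.6   0.17 -0.88] op 0.002 spread
[[-1.000e-04  3.160e-02  9.995e-01]
 [ 3.000e-04  9.995e-01 -3.160e-02]
 [-1.000e+00  3.000e-04 -1.000e-04]]
```

View pics/wrist13.png

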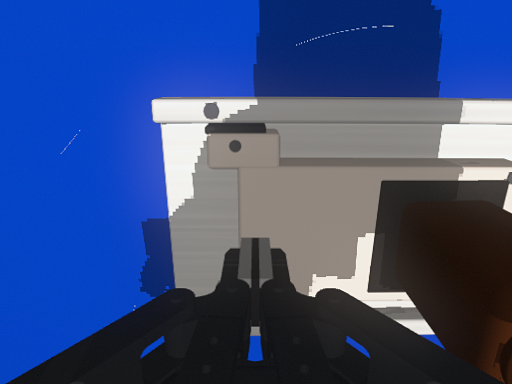

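View pics/s13.png

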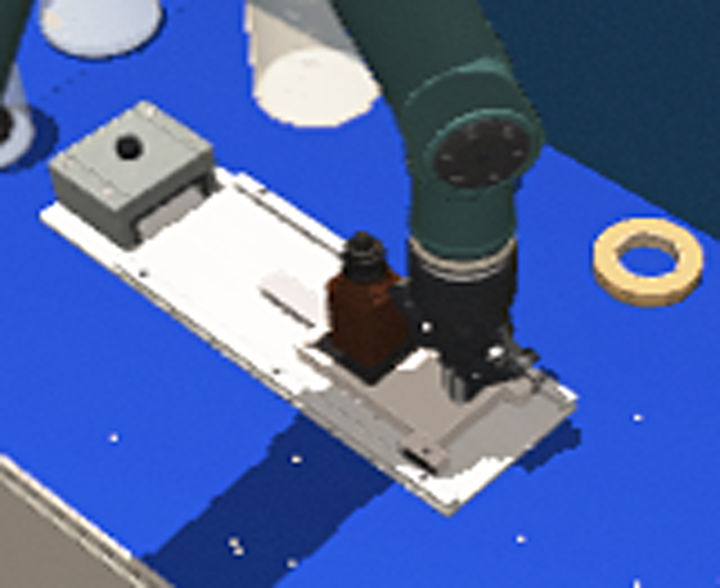

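```bash
python3 - <<'E'
from h import *
p=np.array([.5033,-.0814,.0199])
for f in('wrist13','scene13'):
  d=load(f)
  for z in (0,.015,.03,.045): print(f,z,proj(d,p+[0,0,z]))
  print('tail',proj(d,[[.5024,-.0885,.03],[.5024,-.0885,.008]]))
d=load('scene13')
i=cv2.cvtColor(d['img'],cv2.COLOR_RGB2BGR)[170:230,230:290];i=(255*(i/255.)**.6).astype('uint8')
cv2.imwrite('pics/s13b.png',cv2.resize(i,None,fx=10,fy=10,interpolation=cv2.INTER_CUBIC))
d=load('wrist13')
i=cv2.cvtColor(d['img'],cv2.COLOR_RGB2BGR)[220:300,200:310];i=(255*(i/255.)**.6).astype('uint8')
cv2.imwrite('pics/w13b.png',cv2.resize(i,None,fx=7,fy=7,interpolation=cv2.INTER_CUBIC))
E
```

```text
wrist13 0 [[253.61625462 231.88950076]]
wrist13 0.015 [[253.52057336 244.55158898]]
wrist13 0.03 [[253.40766247 259.508399  ]]
wrist13 0.045 [[253.27246784 277.4380658 ]]
tail [[240.1373443  239.04707571]
 [241.69567006 222.10952119]]
scene13 0 [[251.80796512 207.67406099]]
scene13 0.015 [[251.80729053 205.01417844]]
scene13 0.03 [[251.80668204 202.308806  ]]
scene13 0.045 [[251.80614335 199.55687675]]
tail [[253.23391715 207.15936401]
 [253.21753672 211.01702973]]
```

View pics/s13b.png

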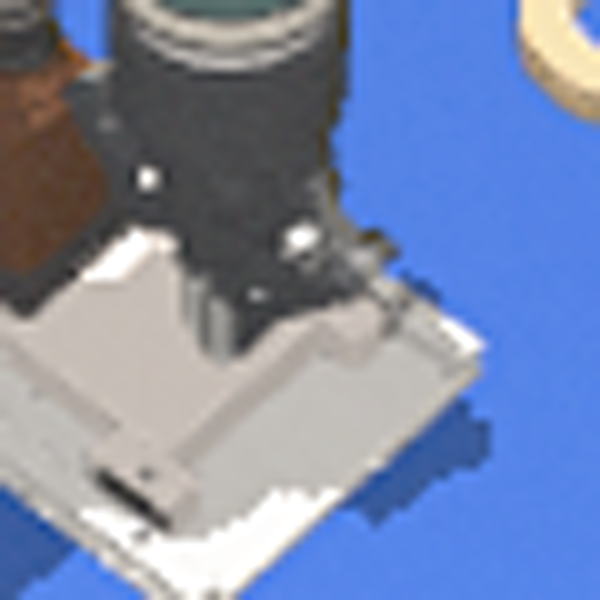

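View pics/w13b.png

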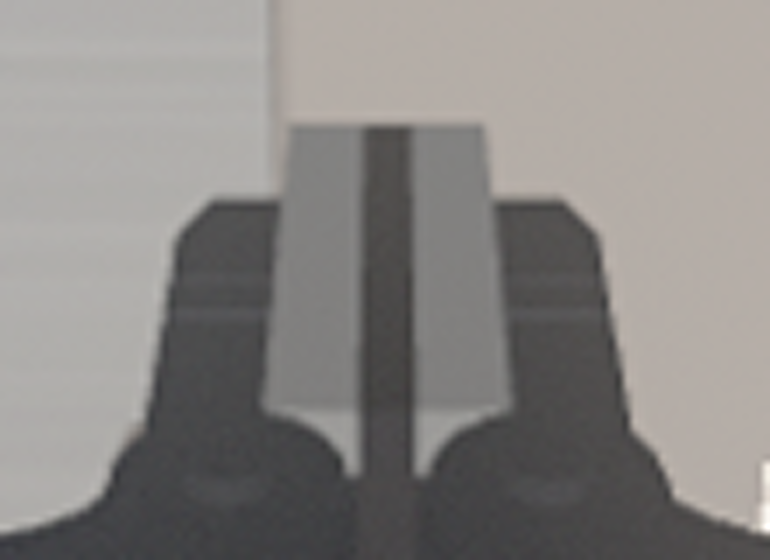

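```bash
python3 - <<'E'
from h import *
d=load('wrist13'); p=np.array([.5033,-.0814,.0199])
for dz in (0,.012,.015,.018,.021,.03): print(dz,proj(d,p+[-.011,-.010,dz]),proj(d,p+[-.011,.010,dz]),proj(d,p+[.011,.0,dz]))
# observed corners
print(200+np.array([290,487])/7-.43,220+125/7-.43,'upper dark tip row',220+200/7-.43,'pad back row',220+410/7)
d=load('wrist5');p=np.array([.5918,-.2982,.0791])
E
```

```text
0 [[234.80250711 214.27943234]] [[271.13247192 213.20791608]] [[254.25086888 249.3433928 ]]
0.012 [[233.4646997 223.2675915]] [[272.23092062 222.13524853]] [[254.2179507  260.22144329]]
0.015 [[233.10192955 225.70578263]] [[272.52882091 224.55721108]] [[254.20905803 263.16178216]]
0.018 [[232.72666906 228.22832342]] [[272.83699457 227.06308498]] [[254.19987432 266.19911113]]
0.021 [[232.33826635 230.83963822]] [[273.15597873 229.65727887]] [[254.19038521 269.33825778]]
0.03 [[231.08697399 239.25533081]] [[274.18375372 238.01871961]] [[254.15992708 279.41987311]]
[240.99857143 269.14142857] 237.42714285714285 upper dark tip row 248.14142857142858 pad back row 278.57142857142856
```

```bash
python3 - <<'E'
from h import *
w=load('wrist13');s=load('scene13')
def tri(a,b):
  (c1,r1),(c2,r2)=a,b
  A=np.stack([r1,-r2],1);k=np.linalg.lstsq(A,c2-c1,rcond=None)[0];p,q=c1+r1*k[0],c2+r2*k[1];return (p+q)/2,np.linalg.norm(p-q)
for su,sv in[(205,348),(213,352),(222,356),(235,356)]:
  X,e=tri(ray(w,241,237.4),ray(s,230+su/10-.45,170+sv/10-.45));print(su,sv,X.round(4),round(e,4))
E
```

```text
205 348 [ 0.4882 -0.0863  0.0575] 0.001
213 352 [ 0.4914 -0.0867  0.0519] 0.0017
222 356 [ 0.495  -0.0872  0.0459] 0.0027
235 356 [ 0.4995 -0.0878  0.0401] 0.0055
```

move_arm(
  rows=[
    [0,-0.03,0,0,0],
    [0,-0.08,0,0,0],
    [0,-0.13,0,0,0],
    [0,-0.17,0,0,0],
    [0,-0.18,0,0,0],
    [0.02,-0.18,0,0,0],
    [0.035,-0.18,0,0,0],
    [0.05,-0.18,0,0,0],
  ],
)

```text
time_s: 19.75
eef_pos: [0.5008, -0.1526, -0.0009]
tool_rot: [0.025, 1.572, -0.023]
ft_force: [-0.4, -1.0, -0.0]
opening: 0.001
```

```bash
python3 - <<'E'
from h import *
w=snap('wrist','wrist14.png');info()
s=snap('scene','scene14.png')
i=cv2.cvtColor(s['img'],cv2.COLOR_RGB2BGR)[180:240,240:310];i=(255*(i/255.)**.6).astype('uint8')
cv2.imwrite('pics/s14b.png',cv2.resize(i,None,fx=9,fy=9,interpolation=cv2.INTER_CUBIC))
E
```

```text
t 19.8 pos [ 0.5003 -0.1524 -0.0017] F [-0.38  0.12  0.25] op -0.0 spread
[[-0.0021  0.0304  0.9995]
 [ 0.0013  0.9995 -0.0304]
 [-1.      0.0012 -0.0022]]
```

View pics/s14b.png

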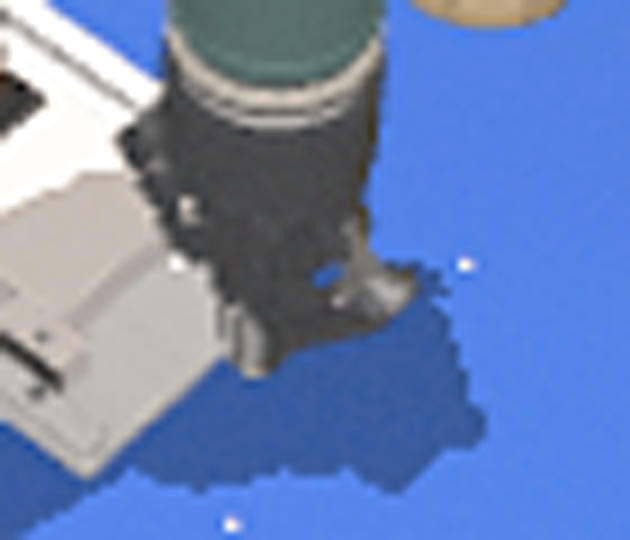

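View pics/wrist14.png

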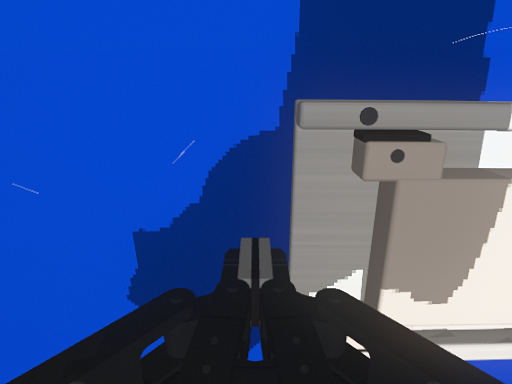

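```bash
python3 - <<'E'
from h import *
w=load('wrist14');s=load('scene14')
def tri(a,b):
  (c1,r1),(c2,r2)=a,b
  A=np.stack([r1,-r2],1);k=np.linalg.lstsq(A,c2-c1,rcond=None)[0];p,q=c1+r1*k[0],c2+r2*k[1];return (p+q)/2,np.linalg.norm(p-q)
for su,sv in[(240,372),(250,375),(258,376)]:
 for wu in (241,248):
  X,e=tri(ray(w,wu,237.4),ray(s,240+su/9-.45,180+sv/9-.45));print(su,sv,wu,X.round(4),round(e,4))
print(proj(s,[[.490,-.155,z] for z in (0,.01,.02,.03)]))
E
```

```text
240 372 241 [ 0.4877 -0.1575  0.0308] 0.0007
240 372 248 [ 0.4914 -0.1545  0.0238] 0.0005
250 375 241 [ 0.4923 -0.158   0.0233] 0.0009
250 375 248 [ 0.4963 -0.1549  0.0159] 0.0011
258 376 241 [ 0.4958 -0.1584  0.0182] 0.0025
258 376 248 [ 0.4999 -0.1552  0.0104] 0.0028
[[265.90616086 225.23703352]
 [265.98644826 223.54600707]
 [266.06762015 221.83524689]
 [266.14968991 220.10443359]]
```

move_arm(
  rows=[
    [0.005,0,0,0,0],
    [0.01,0,0,0,0],
    [0.015,0,0,0,0],
    [0.018,0,0,0,0],
    [0.018,0.02,0,0,0],
    [0.018,0.04,0,0,0],
    [0.018,0.06,0,0,0],
    [0.018,0.075,0,0,0],
  ],
)

```text
time_s: 20.65
eef_pos: [0.502, -0.1223, -0.0073]
tool_rot: [0.025, 1.571, -0.024]
ft_force: [-0.4, -0.2, -0.7]
opening: 0.004
```

```bash
python3 - <<'E'
from h import *
w=snap('wrist','wrist15.png');info()
s=snap('scene','scene15.png')
i=cv2.cvtColor(s['img'],cv2.COLOR_RGB2BGR)[170:230,230:300];i=(255*(i/255.)**.6).astype('uint8')
cv2.imwrite('pics/s15b.png',cv2.resize(i,None,fx=9,fy=9,interpolation=cv2.INTER_CUBIC))
E
```

```text
t 20.7 pos [ 0.5019 -0.1212 -0.0073] F [0.21 0.04 0.4 ] op -0.002 spread
[[-6.000e-04  2.920e-02  9.996e-01]
 [ 1.600e-03  9.996e-01 -2.920e-02]
 [-1.000e+00  1.600e-03 -6.000e-04]]
```

View pics/s15b.png

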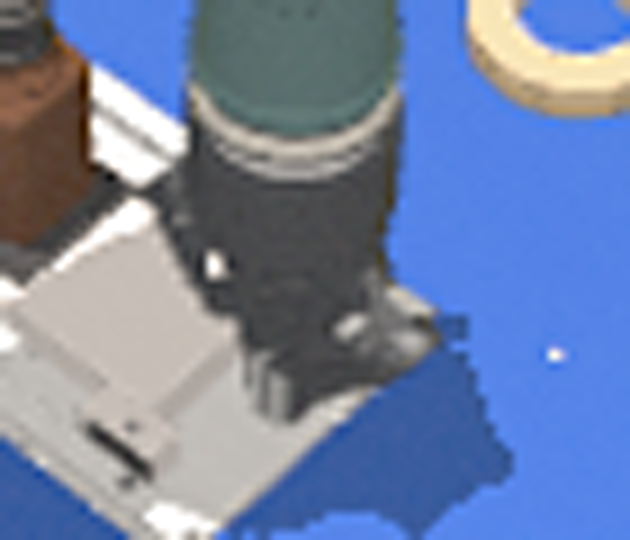

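View pics/wrist15.png

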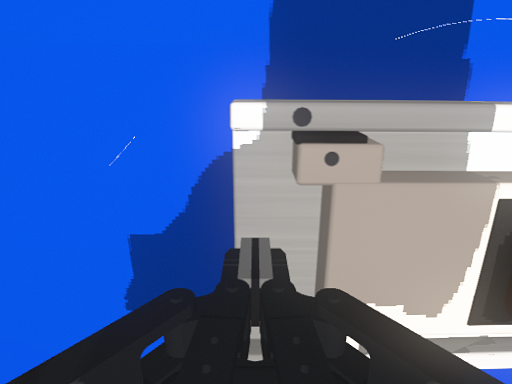

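move_arm(
  rows=[
    [0,0.008,0,0,0],
    [0,0.016,0,0,0],
    [0,0.022,0,0,0],
    [0,0.028,0,0,0],
    [0,0.034,0,0,0],
    [0,0.04,0,0,0],
    [0,0.046,0,0,0],
    [0,0.052,0,0,0],
  ],
)

```text
time_s: 21.55
eef_pos: [0.5027, -0.1035, -0.0073]
tool_rot: [0.025, 1.57, -0.026]
ft_force: [-0.1, -2.3, -0.5]
opening: 0.005
```

```bash
python3 - <<'E'
from h import *
w=snap('wrist','wrist16.png');info()
E
```

```text
t 21.6 pos [ 0.5028 -0.1031 -0.0073] F [-0.51 -1.72 -0.46] op 0.001 spread
[[ 5.000e-04  3.190e-02  9.995e-01]
 [-7.000e-04  9.995e-01 -3.190e-02]
 [-1.000e+00 -7.000e-04  5.000e-04]]
```

View pics/wrist16.png

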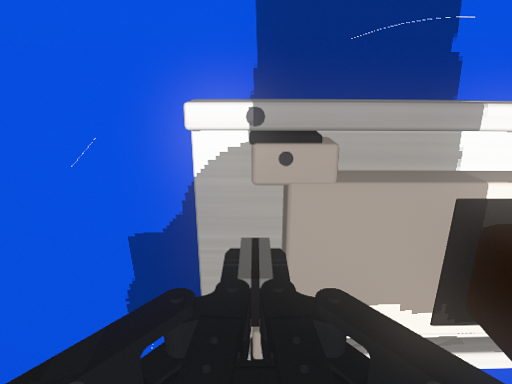

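move_arm(
  rows=[
    [0,0.002,0,0,0],
    [0,0.005,0,0,0],
    [0,0.009,0,0,0],
    [0,0.014,0,0,0],
    [0,0.019,0,0,0],
    [0,0.024,0,0,0],
    [0,0.029,0,0,0],
    [0,0.034,0,0,0],
  ],
)

```text
time_s: 22.4
eef_pos: [0.503, -0.0893, -0.0073]
tool_rot: [0.025, 1.571, -0.025]
ft_force: [-0.4, -2.6, -0.2]
opening: -0.003
```

```bash
python3 - <<'E'
from h import *
w=snap('wrist','wrist17.png');info()
E
```

```text
t 22.45 pos [ 0.5031 -0.0888 -0.0073] F [ 0.27 -2.03  0.82] op -0.002 spread
[[-0.000e+00  3.130e-02  9.995e-01]
 [ 4.000e-04  9.995e-01 -3.130e-02]
 [-1.000e+00  4.000e-04 -1.000e-04]]
```

View pics/wrist17.png

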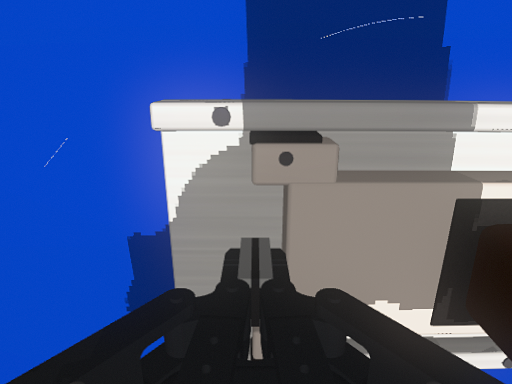

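Now the shuttle moves with the finger (the wing stays at (295,160) in the view while the track end went from col 186 to 152), at about 2.5 N. Continue.

move_arm(
  rows=[
    [0,0.005,0,0,0],
    [0,0.01,0,0,0],
    [0,0.016,0,0,0],
    [0,0.022,0,0,0],
    [0,0.028,0,0,0],
    [0,0.034,0,0,0],
    [0,0.04,0,0,0],
    [0,0.046,0,0,0],
  ],
)

```text
time_s: 23.25
eef_pos: [0.5036, -0.0709, -0.0073]
tool_rot: [0.025, 1.571, -0.025]
ft_force: [0.5, -2.3, -0.2]
opening: -0.002
```

move_arm(
  rows=[
    [0,0.006,0,0,0],
    [0,0.012,0,0,0],
    [0,0.018,0,0,0],
    [0,0.024,0,0,0],
    [0,0.03,0,0,0],
    [0,0.036,0,0,0],
    [0,0.042,0,0,0],
    [0,0.048,0,0,0],
  ],
)

```text
time_s: 24.05
eef_pos: [0.5042, -0.0517, -0.0073]
tool_rot: [0.025, 1.571, -0.025]
ft_force: [0.3, -2.0, 0.2]
opening: 0.0
```

move_arm(
  rows=[
    [0,0.006,0,0,0],
    [0,0.012,0,0,0],
    [0,0.018,0,0,0],
    [0,0.024,0,0,0],
    [0,0.03,0,0,0],
    [0,0.036,0,0,0],
    [0,0.042,0,0,0],
    [0,0.048,0,0,0],
  ],
)

```text
time_s: 24.85
eef_pos: [0.5048, -0.0325, -0.0073]
tool_rot: [0.025, 1.571, -0.025]
ft_force: [0.4, -2.7, -1.1]
opening: 0.002
```

```bash
python3 - <<'E'
from h import *
w=snap('wrist','wrist18.png');info();print(state()['q'].round(3))
s=snap('scene','scene18.png')
i=cv2.cvtColor(s['img'],cv2.COLOR_RGB2BGR)[110:250,150:310]
cv2.imwrite('pics/s18.png',cv2.resize(i,None,fx=4.5,fy=4.2,interpolation=cv2.INTER_CUBIC))
E
```

```text
t 24.9 pos [ 0.5049 -0.0319 -0.0073] F [-0.71 -2.71  0.06] op 0.001 spread
[[-1.000e-04  3.130e-02  9.995e-01]
 [ 5.000e-04  9.995e-01 -3.130e-02]
 [-1.000e+00  5.000e-04 -2.000e-04]]
[-0.186  0.701  0.22   2.226 -0.566  0.266  2.072]
```

View pics/wrist18.png

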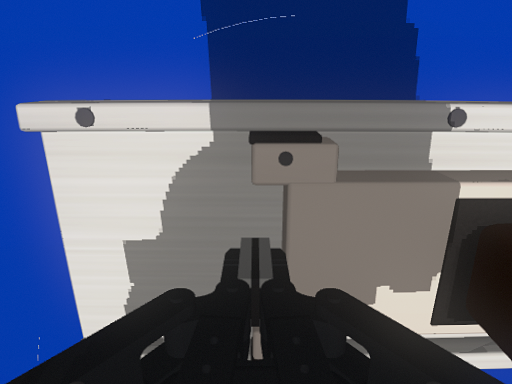

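View pics/s18.png

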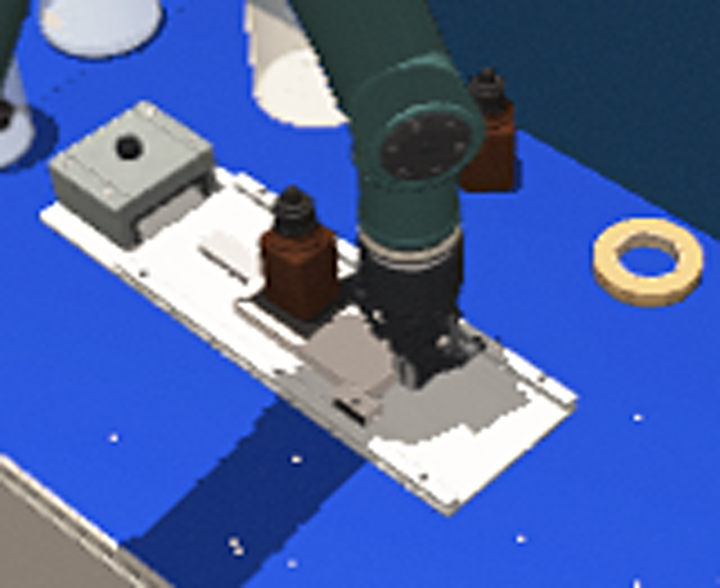

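move_arm(
  rows=[
    [0,0.006,0,0,0],
    [0,0.012,0,0,0],
    [0,0.018,0,0,0],
    [0,0.024,0,0,0],
    [0,0.03,0,0,0],
    [0,0.036,0,0,0],
    [0,0.042,0,0,0],
    [0,0.048,0,0,0],
  ],
)

```text
time_s: 25.75
eef_pos: [0.5055, -0.0133, -0.0073]
tool_rot: [0.025, 1.571, -0.025]
ft_force: [-0.9, -2.2, 0.1]
opening: 0.002
```

move_arm(
  rows=[
    [0,0.006,0,0,0],
    [0,0.012,0,0,0],
    [0,0.018,0,0,0],
    [0,0.024,0,0,0],
    [0,0.03,0,0,0],
    [0,0.036,0,0,0],
    [0,0.042,0,0,0],
    [0,0.048,0,0,0],
  ],
)

```text
time_s: 26.55
eef_pos: [0.5061, 0.0059, -0.0073]
tool_rot: [0.025, 1.571, -0.025]
ft_force: [0.0, -2.7, 0.5]
opening: 0.002
```

move_arm(
  rows=[
    [0,0.005,0,0,0],
    [0,0.01,0,0,0],
    [0,0.015,0,0,0],
    [0,0.02,0,0,0],
    [0,0.025,0,0,0],
    [0,0.03,0,0,0],
    [0,0.035,0,0,0],
    [0,0.038,0,0,0],
  ],
)

```text
time_s: 27.35
eef_pos: [0.5066, 0.0211, -0.0073]
tool_rot: [0.025, 1.571, -0.025]
ft_force: [-0.9, -1.6, -0.3]
opening: -0.001
```

```bash
python3 - <<'E'
from h import *
info()
s=snap('scene','scene19.png');info()
i=cv2.cvtColor(s['img'],cv2.COLOR_RGB2BGR)[110:250,150:310]
cv2.imwrite('pics/s19.png',cv2.resize(i,None,fx=4.5,fy=4.2,interpolation=cv2.INTER_CUBIC))
E
```

```text
t 27.35 pos [ 0.5066  0.0211 -0.0073] F [-0.86 -1.58 -0.35] op -0.001 spread
[[ 0.000e+00  3.180e-02  9.995e-01]
 [ 1.000e-04  9.995e-01 -3.180e-02]
 [-1.000e+00  1.000e-04  0.000e+00]]
t 27.4 pos [ 0.5066  0.0213 -0.0073] F [ 0.12 -2.06  0.34] op 0.0 spread
[[-0.000e+00  3.150e-02  9.995e-01]
 [ 3.000e-04  9.995e-01 -3.150e-02]
 [-1.000e+00  3.000e-04 -1.000e-04]]
```

View pics/s19.png

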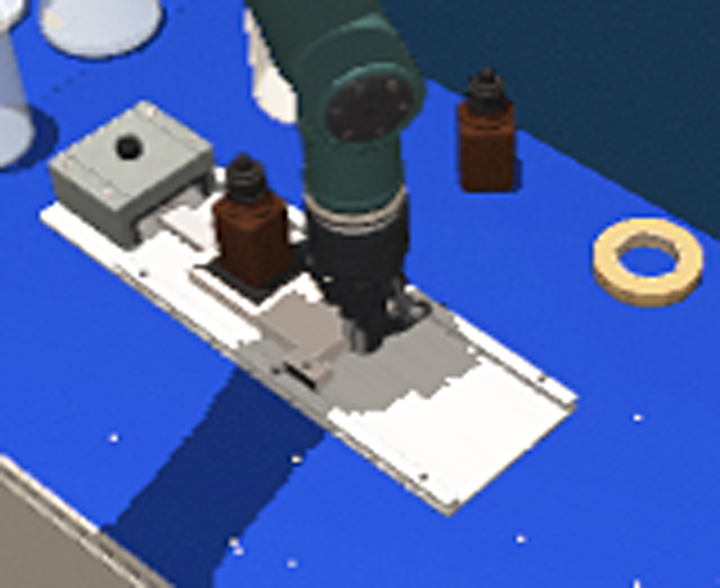

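move_arm(
  rows=[
    [0,0.003,0,0,0],
    [0,0.006,0,0,0],
    [0,0.009,0,0,0],
    [0,0.012,0,0,0],
    [0,0.015,0,0,0],
    [0,0.018,0,0,0],
    [0,0.02,0,0,0],
    [0,0.022,0,0,0],
  ],
)

```text
time_s: 28.2
eef_pos: [0.5069, 0.0297, -0.0073]
tool_rot: [0.025, 1.571, -0.025]
ft_force: [-0.1, -2.5, -0.4]
opening: -0.001
```

move_arm(
  rows=[
    [0,0.001,0,0,0],
    [0,0.002,0,0,0],
    [0,0.003,0,0,0],
    [0,0.004,0,0,0],
    [0,0.005,0,0,0],
    [0,0.006,0,0,0],
    [0,0.006,0,0,0],
    [0,0.006,0,0,0],
  ],
)

```text
time_s: 29.0
eef_pos: [0.5069, 0.0321, -0.0073]
tool_rot: [0.025, 1.571, -0.025]
ft_force: [-0.0, -2.1, -0.9]
opening: 0.001
```

move_arm(
  rows=[
    [0,0.001,0,0,0],
    [0,0.002,0,0,0],
    [0,0.003,0,0,0],
    [0,0.004,0,0,0],
    [0,0.005,0,0,0],
    [0,0.006,0,0,0],
    [0,0.006,0,0,0],
    [0,0.006,0,0,0],
  ],
)

```text
time_s: 29.8
eef_pos: [0.507, 0.0346, -0.0073]
tool_rot: [0.025, 1.571, -0.025]
ft_force: [-0.6, -1.9, -0.7]
opening: 0.002
```

move_arm(
  rows=[
    [0,0.001,0,0,0],
    [0,0.002,0,0,0],
    [0,0.003,0,0,0],
    [0,0.004,0,0,0],
    [0,0.005,0,0,0],
    [0,0.006,0,0,0],
    [0,0.007,0,0,0],
    [0,0.007,0,0,0],
  ],
)

```text
time_s: 30.6
eef_pos: [0.5071, 0.0374, -0.0073]
tool_rot: [0.025, 1.571, -0.025]
ft_force: [0.7, -2.6, 0.1]
opening: 0.005
```

move_arm(
  rows=[
    [0,0.001,0,0,0],
    [0,0.002,0,0,0],
    [0,0.003,0,0,0],
    [0,0.004,0,0,0],
    [0,0.005,0,0,0],
    [0,0.006,0,0,0],
    [0,0.007,0,0,0],
    [0,0.007,0,0,0],
  ],
)

```text
time_s: 31.4
eef_pos: [0.5072, 0.0401, -0.0073]
tool_rot: [0.025, 1.571, -0.025]
ft_force: [-0.4, -2.6, -0.3]
opening: -0.004
```

```bash
python3 - <<'E'
from h import *
for k in range(3):
  d=get_image('scene'); st=state(); print(st['time_s'],st['eef_pos'].round(4),st['ft_force'].round(2))
E
```

```text
31.45 [ 0.5072  0.0401 -0.0073] [-0.   -2.5   0.07]
31.5 [ 0.5072  0.0401 -0.0073] [-0.6  -1.73 -0.52]
31.55 [ 0.5072  0.04   -0.0073] [-1.25 -2.76 -0.56]
```

move_arm(
  rows=[
    [0,0.001,0,0,0],
    [0,0.002,0,0,0],
    [0,0.003,0,0,0],
    [0,0.004,0,0,0],
    [0,0.005,0,0,0],
    [0,0.006,0,0,0],
    [0,0.007,0,0,0],
    [0,0.007,0,0,0],
  ],
)

```text
time_s: 32.35
eef_pos: [0.5073, 0.0429, -0.0073]
tool_rot: [0.025, 1.571, -0.025]
ft_force: [-0.7, -1.6, -0.3]
opening: -0.002
```

move_arm(
  rows=[
    [0,0.001,0,0,0],
    [0,0.002,0,0,0],
    [0,0.003,0,0,0],
    [0,0.004,0,0,0],
    [0,0.005,0,0,0],
    [0,0.006,0,0,0],
    [0,0.007,0,0,0],
    [0,0.007,0,0,0],
  ],
)

```text
time_s: 33.15
eef_pos: [0.5074, 0.0457, -0.0073]
tool_rot: [0.025, 1.571, -0.025]
ft_force: [0.0, -2.1, -0.3]
opening: 0.001
```

```bash
python3 - <<'E'
from h import *
for k in range(3):
  d=get_image('scene'); st=state(); print(st['time_s'],st['eef_pos'].round(4),st['ft_force'].round(2))
E
```

```text
33.2 [ 0.5074  0.0457 -0.0073] [-0.74 -3.05  0.52]
33.25 [ 0.5074  0.0457 -0.0073] [-0.54 -3.17  0.68]
33.3 [ 0.5074  0.0456 -0.0073] [ 0.28 -3.44  0.28]
```

move_arm(
  rows=[
    [0,0.001,0,0,0],
    [0,0.002,0,0,0],
    [0,0.003,0,0,0],
    [0,0.004,0,0,0],
    [0,0.005,0,0,0],
    [0,0.005,0,0,0],
    [0,0.005,0,0,0],
    [0,0.005,0,0,0],
  ],
)

```text
time_s: 34.1
eef_pos: [0.5074, 0.0461, -0.0073]
tool_rot: [0.025, 1.57, -0.028]
ft_force: [0.1, -6.8, 0.3]
opening: 0.0
```

```bash
python3 - <<'E'
from h import *
for k in range(3):
  d=get_image('scene'); st=state(); print(st['time_s'],st['eef_pos'].round(4),st['ft_force'].round(2))
E
```

```text
34.15 [ 0.5073  0.0461 -0.0073] [-0.3  -7.46 -0.21]
34.2 [ 0.5074  0.0461 -0.0073] [ 0.71 -5.78 -0.22]
34.25 [ 0.5074  0.0461 -0.0073] [-0.17 -5.59 -0.03]
```

move_arm(
  rows=[
    [0,0.001,0,0,0],
    [0,0.002,0,0,0],
    [0,0.003,0,0,0],
    [0,0.004,0,0,0],
    [0,0.005,0,0,0],
    [0,0.005,0,0,0],
    [0,0.005,0,0,0],
    [0,0.005,0,0,0],
  ],
)

```text
time_s: 35.05
eef_pos: [0.5074, 0.0462, -0.0072]
tool_rot: [0.024, 1.57, -0.031]
ft_force: [-1.7, -9.7, -0.9]
opening: 0.001
```

```bash
python3 - <<'E'
from h import *
for k in range(3):
  d=get_image('scene'); st=state(); print(st['time_s'],st['eef_pos'].round(4),st['ft_force'].round(2))
E
```

```text
35.1 [ 0.5074  0.0462 -0.0073] [-0.43 -9.98  0.33]
35.15 [ 0.5074  0.0462 -0.0072] [-1.12 -9.88  0.05]
35.2 [ 0.5074  0.0462 -0.0073] [-0.1  -9.84  1.09]
```

```bash
python3 - <<'E'
from h import *
w=snap('wrist','wrist20.png')
s=snap('scene','scene20.png')
i=cv2.cvtColor(s['img'],cv2.COLOR_RGB2BGR)[90:230,140:300]
cv2.imwrite('pics/s20.png',cv2.resize(i,None,fx=4.5,fy=4.2,interpolation=cv2.INTER_CUBIC))
E
```

```text
(no output)
```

View pics/wrist20.png

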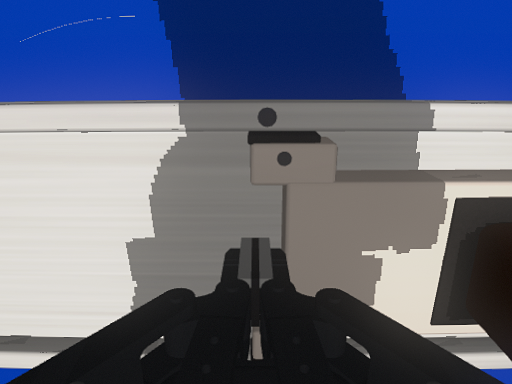

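View pics/s20.png

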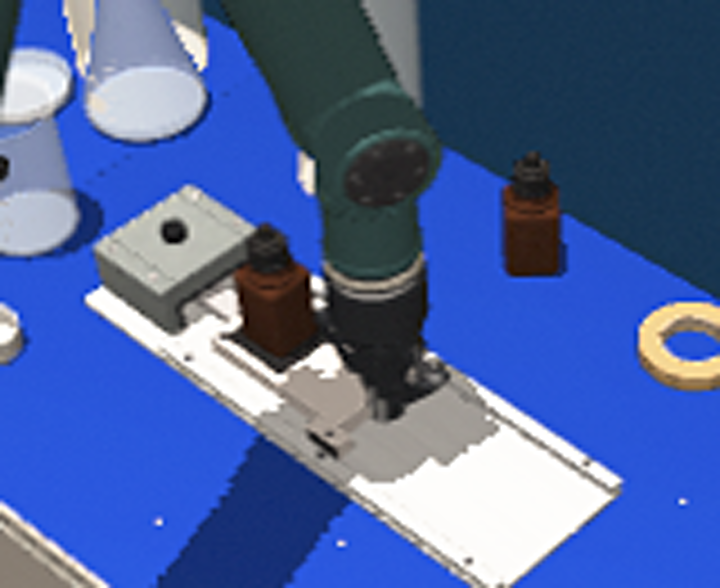

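move_arm(
  rows=[
    [0,-0.003,0,0,0],
    [0,-0.006,0,0,0],
    [0,-0.01,0,0,0],
    [0,-0.02,0,0,0],
    [0,-0.04,0,0,0],
    [0,-0.08,0,0,0],
    [0,-0.13,0,0,0],
    [0,-0.18,0,0,0],
  ],
)

```text
time_s: 36.1
eef_pos: [0.5053, -0.0221, -0.0073]
tool_rot: [0.025, 1.571, -0.023]
ft_force: [0.2, -0.6, 0.4]
opening: -0.003
```

move_arm(
  rows=[
    [-0.04,-0.02,0,0,0],
    [-0.12,-0.02,0,0,0],
    [-0.2,-0.02,0,0,0],
    [-0.3,-0.02,0,0,0],
    [-0.4,-0.02,0,0,0],
    [-0.5,-0.02,0,0,0],
    [-0.55,-0.02,0,0,0],
    [-0.55,-0.02,0,0,0],
  ],
)

```text
time_s: 36.9
eef_pos: [0.5072, -0.0301, 0.2157]
tool_rot: [0.026, 1.564, -0.023]
ft_force: [-0.5, 0.7, -0.5]
opening: 0.001
```

```bash
python3 - <<'E'
from h import *
info()
w=snap('wrist','wrist21.png')
s=snap('scene','scene21.png')
i=cv2.cvtColor(s['img'],cv2.COLOR_RGB2BGR)[90:230,140:300]
cv2.imwrite('pics/s21.png',cv2.resize(i,None,fx=4.5,fy=4.2,interpolation=cv2.INTER_CUBIC))
E
```

```text
t 36.9 pos [ 0.5072 -0.0301  0.2157] F [-0.52  0.72 -0.5 ] op 0.001 spread
[[ 0.0066  0.0309  0.9995]
 [ 0.0016  0.9995 -0.0309]
 [-1.      0.0018  0.0066]]
```

View pics/wrist21.png

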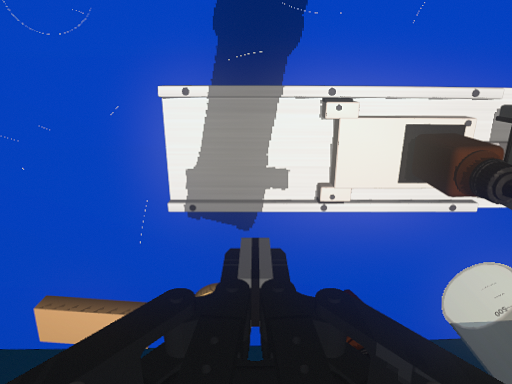

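View pics/s21.png

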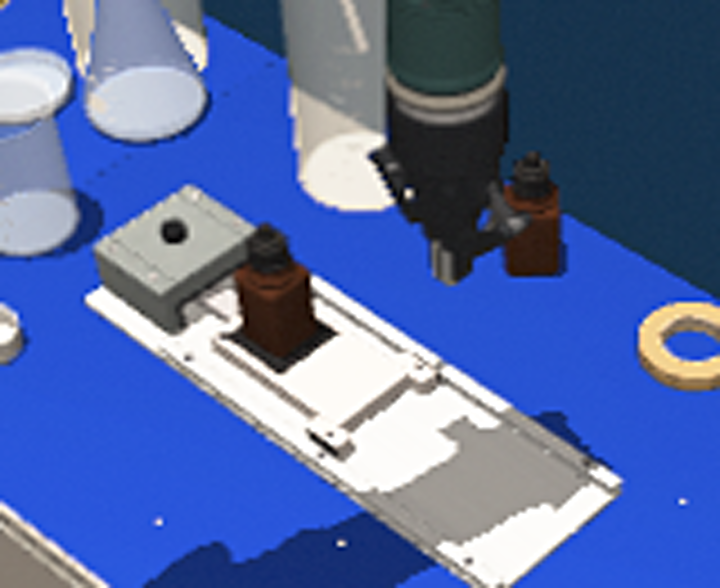

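```bash
python3 - <<'E'
from h import *
d=load('wrist21')
a,b=onz(d,339,107.5,.03),onz(d,332,197,.03);v=b-a
print('wing screws mid',((a+b)/2).round(4),'tail y ~',((a+b)/2)[1]+.002,'yaw',np.degrees(np.arctan2(v[0],-v[1])))
a,b=load('scene20')['img'].astype(float),load('scene21')['img'].astype(float)
print('wing patch diff',np.abs(a-b)[188:202,205:218].mean())
A=cv2.cvtColor(load('scene20')['img'],cv2.COLOR_RGB2GRAY);B=cv2.cvtColor(load('scene21')['img'],cv2.COLOR_RGB2GRAY)
print(cv2.phaseCorrelate(np.float32(A[140:170,190:208]),np.float32(B[140:170,190:208])))
for k in range(6): get_image('scene')
info()
E
```

```text
wing screws mid [0.507  0.0597 0.03  ] tail y ~ 0.061658485831021015 yaw 88.22864118050636
wing patch diff 67.47069597069597
((0.0164202818608441, -0.015028196579651265), 0.9930666632122463)
t 37.3 pos [ 0.5042 -0.0304  0.2116] F [ 0.04 -0.22  0.33] op -0.0 spread
[[-2.300e-03  3.220e-02  9.995e-01]
 [-4.000e-04  9.995e-01 -3.220e-02]
 [-1.000e+00 -5.000e-04 -2.300e-03]]
```

```bash
python3 - <<'E'
from h import *
print(sign_off())
E
```

```text
the job is handed in; nothing more can be done
None
```

The amber dropper bottle stands upright on the shuttle's pad, and the shuttle is pressed against the dock's stop with the hand clear. I handed the job in at 37.3 s, and no verdict came back.

- **Bottle:** I took the amber bottle nearest the base and set it down about 1–2 mm from the pad's centre, measured just before I let go. Afterwards I judged it upright by eye in the pictures. It did not move between the firm push and the hand leaving.
- **Grip:** The fingers closed on the cap, not the flat sides, because the fingertips sit about 2–3 cm higher than the reported tool position. The bottle held without slipping.
- **First push missed:** For the same reason, my first push passed over the top of the shuttle without touching it. I backed off, lowered the tool about 27 mm and pushed again.
- **Push:** The shuttle slid at about 2–2.5 N on its centre line. The force then rose to about 10 N while the tool moved only about 0.5 mm, so I stopped there. By my measurements the nose was then roughly 32 mm inside the mouth.
- **Last checks:** After the hand left, the tail measured within 1 mm of where the push ended. The shuttle's direction was 88.2°, against 88.05° for the channel. The tape roll and the cork block were not disturbed as far as the pictures show. I did not check the screw-cap bottle in the last pictures, but the arm did not go near it.
- **Not confirmed:** I could not measure the force on the stop directly. That it is still pressed rests on the shuttle not springing back. One brightness comparison near the shuttle's wing disagreed (mean difference 67), most likely because the gripper's shadow had moved away.

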